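# Unpack the ink delivery onto the pallet slab and send the empties back

### The job

The ink delivery case has arrived: lift its hinged lid right back until it rests on its stop, take out the four cartons and lay them flat on the small pallet slab in the pinwheel pattern drawn on it, one carton squarely in each outline. Put every spent ink cartridge lying on the bench into the case for return and finally close its lid fully, leaving the other things on the bench where they are.

Things in the scene. Friction and masses are not known exactly. Their poses are not given: they have to be found in the camera images.
- case: Grey plastic ink delivery case, fixed: outside 242 (x) x 277 (y) x 78 (z) mm without lid, walls and floor 6 mm; origin at the centre of its underside. The lid is hinged on the top of its +x side (to the robot's right), the lid's handle is at its -x side. The cartons lie in it two by two, length along its y, gaps of about 35 mm beside their long sides.
- lid (a joint): Angle of the case's blue lid (rad): 0 closed flat on the rim, 1.75 open, leaning 10 degrees past upright on its stop. Lightly damped, no spring: let go short of upright it falls shut, past it it falls to its stop. A plate 242 x 277 x 8 mm, 0.28 kg.
- lid_handle (a point): Middle of the lid's handle: round black bar 11 mm thick, 110 mm long, parallel to the hinge (case's y), on two posts 50 mm each side of this point; its axis is 34 mm above the lid's top face, 14 mm in from the free edge. The frame turns with the lid: x from the free edge to the hinge, z out of the lid's top.
- lid_hinge (a point): Middle of the hinge line, at the lid's lower face; with the lid closed the handle is at (-228, 0, 42) mm from it in the case's axes. The hinge axis is the case's y; opening lifts the lid's -x edge and swings it over towards +x.
- pallet: Small plywood pallet slab on runners, fixed: 190 x 190 mm, 24 mm high; origin at the centre of its underside. Dark blue lines on the deck mark four carton outlines in a pinwheel round an empty 56 mm square, which leaves room for a gripper finger beside each carton.
- slot0 (a point): Centre of a marked carton outline (112 x 56 mm) on the pallet slab's deck, at deck height. The carton's length runs along the pallet's x axis here. At pallet (-28, -56) mm. The half of the carton towards the pallet's +x side borders the empty middle square.
- slot1 (a point): Centre of a marked carton outline (112 x 56 mm) on the pallet slab's deck, at deck height. The carton's length runs along the pallet's y axis here. At pallet (56, -28) mm. The half of the carton towards the pallet's +y side borders the empty middle square.
- slot2 (a point): Centre of a marked carton outline (112 x 56 mm) on the pallet slab's deck, at deck height. The carton's length runs along the pallet's x axis here. At pallet (28, 56) mm. The half of the carton towards the pallet's -x side borders the empty middle square.
- slot3 (a point): Centre of a marked carton outline (112 x 56 mm) on the pallet slab's deck, at deck height. The carton's length runs along the pallet's y axis here. At pallet (-56, 28) mm. The half of the carton towards the pallet's -y side borders the empty middle square.
- carton_cyan_mid (a point): Ink carton: brown cardboard box 110 x 55 x 55 mm, about 0.2 kg, a cyan band near each end. All four are alike in size; any long side may lie down. This point is the centre of the carton; x runs along its 110 mm length.
- carton_magenta_mid (a point): Ink carton: brown cardboard box 110 x 55 x 55 mm, about 0.2 kg, a magenta band near each end. All four are alike in size; any long side may lie down. This point is the centre of the carton; x runs along its 110 mm length.
- carton_yellow_mid (a point): Ink carton: brown cardboard box 110 x 55 x 55 mm, about 0.2 kg, a yellow band near each end. All four are alike in size; any long side may lie down. This point is the centre of the carton; x runs along its 110 mm length.
- carton_black_mid (a point): Ink carton: brown cardboard box 110 x 55 x 55 mm, about 0.2 kg, a black band near each end. All four are alike in size; any long side may lie down. This point is the centre of the carton; x runs along its 110 mm length.
- cartridge_cyan: Spent ink cartridge: black plastic block 100 (x) x 46 (y) x 40 (z) mm, about 0.12 kg, with a cyan patch on top; origin at the centre of its underside, x along its length. May be absent (None).
- cartridge_magenta: Spent ink cartridge: black plastic block 100 (x) x 46 (y) x 40 (z) mm, about 0.12 kg, with a magenta patch on top; origin at the centre of its underside, x along its length. May be absent (None).
- cartridge_yellow: Spent ink cartridge: black plastic block 100 (x) x 46 (y) x 40 (z) mm, about 0.12 kg, with a yellow patch on top; origin at the centre of its underside, x along its length. May be absent (None).
- tape_roll: Bystander: roll of amber tape lying flat, 90 mm across, 20 mm high; origin under its centre.
- ink_bottle: Bystander: upright blue ink bottle, 60 mm across, 150 mm high; origin under its centre.
- screwdriver: Bystander: red-handled screwdriver, 200 mm long.
- tape_dispenser: Bystander: red desk tape dispenser, 120 x 50 x 81 mm; origin under its centre.
- basket: Bystander: green plastic basket 170 x 240 x 85 mm; origin under its centre.
- mug: Bystander: white mug, 82 mm across, 95 mm high; origin under its centre.
- brush: Bystander: brush with a wooden handle, 190 mm long.
There are look-alikes about, which are no part of the job. Leave any red look-alike of the cartridge_cyan alone.

How it is judged:
By the outcome, as a careful person would: the job done as asked, in the order asked, and still so for the second after the job is handed in, with the robot touching nothing.
Of cartridge_cyan, cartridge_magenta, cartridge_yellow only 1 to 3 are there at a start; the rules pass over those that are not, and their reading is None.
At some moment in a run one of cartridge_cyan, cartridge_magenta, cartridge_yellow may be knocked a few centimetres aside while the robot is not near it.
Once in a run the grip may slacken for a moment while it holds something.
It also fails if it takes over 210 s, if anything falls off the work surface, if the arm or the gripper's body presses on something with over 40 N, if the wrist force passes 120 N, or if a joint passes its speed limit or range.

### The arm

A 6-joint arm with a two-finger parallel gripper is mounted at the origin on the work surface. World frame = base frame: x ahead of the robot, y to its left, z up, the work surface at z = 0. Lengths are in m, angles in rad, forces in N, time in s.
With the tool pointing down it reaches from about 0.35 to 0.725 m from the base axis. Payload 6 kg.
Tool frame: the origin (TCP) lies between the finger pads; the fingertips stand 8 mm ahead of it and the grasp point (between the pads) lies 11 mm behind it; z points along the fingers, y is the line along which they close (so a half turn about z gives the same grasp; the last joint's range is limited). The gripper opens to 85 mm and grips with 20 to 120 N. Pads are 22 mm wide; open, the fingers measure 114 mm over their backs; the gripper's body (76 mm by 85 mm) begins 54 mm behind the grasp point. The pads swing forward as they close: fully open they stand 13 mm farther back than shut.
Start: joints at [-0.77, 0.04, 0.085, 0, -1.615, -0.334], TCP at [0.27, -0.536, 0.239] pointing down, gripper open.
Joint ranges: [-2.56, 2.56], [-1.29, 2.01], [-1.08, 1.49], [-3.29, 1.98], [-2.81, -0.18], [-2.99, 2.99]. Speed limits (rad/s): [2.57, 2.57, 3.01, 3.14, 3.14, 3.14].

### API

Orientations are given as a unit quaternion [x, y, z, w].
In Python, from station import sense, capture, calibration, job_done gives the robot as it stands.
- The arm moves only by the tool servo_tool, never from a script. Its argument "plan" is a list of rows, each an object with "hand": the finger opening in m, from 0 to 0.0854; "travel": the shift along the tool's x, y, z in m, a list of three; "rotation": the turn, a rotation vector about the tool's x, y, z in degrees, a list of three. In form: [{"hand": hand, "travel": [x, y, z], "rotation": [wx, wy, wz]}, ...]. A call has 1 to 5 rows; each row is the pose to reach, as a shift and turn from the pose commanded when the call began, along the tool's axes at that moment; what a row does not reach only later rows make up. A row lasts 1/8 s, in which the tool goes at most 62.5 mm and 10.7 degrees, less where a joint would pass 70% of its speed; a pose out of reach is approached as far as the arm can. A call with a gripper value outside its range is refused whole. The fingers move at their own pace and stop on an object; "force" is the grip in N (left out, the last holds). Time passes only in rows, so rows that repeat a pose let the fingers close. It gives the time, the measured TCP pose, the force, the opening and the grip force at its end, in the units of the state.
- sense(): the state, without advancing time (a new reading comes with each control period).
- capture(name): name is "side" or "top"; returns (picture, depth): 420x560x3 uint8, red, green, blue; 420x560 float32, m along the optical axis (not along the pixel's ray), 0 where there is no reading.
- calibration(name): a dict with "vfov" (degrees; the focal length in pixels is half the picture's height over the tangent of half this angle, whatever the lens; pixels are square), "cx", "cy" (the principal point, pixels), "rvec" (rotation vector, rad) and "tvec" (3), from world to camera coordinates, as OpenCV has them. Camera axes: x right, y down, z forward; pixel columns grow to the right and rows downward; lengths in m; the calibration is good to about 2 mm. A picture is of the moment at which its call begins. calibration takes no time and is no camera call.
- job_done(): hands the job in; it is judged then, once.
The state is a dict: "time": time; "q": joint angles; "dq": joint speeds; "joint_efforts": joint torques, N m; "tool_pos": TCP position; "ee_rot": TCP orientation; "ft_force": force on the tool from outside, world axes, zero at the start; "wrist_torque": the same for the moment, N m; "gripper_width": finger opening in m; "grasp_force": force on a finger pad.
Only numpy, scipy, OpenCV 4.12 (cv2) and the standard library are available. Lean on these libraries where they do the work, as an engineer would, in place of code of your own. Each camera call takes 0.05 s, during which the arm holds its last target. There are 200 camera calls.

## Working session

There is one attempt and no reset: what is moved stays moved. The work goes in short steps, Python scripts to look and compute and a tool call to move; the robot and the scene stay as the last step left them, time stands still between calls to the robot, and variables do not carry over. Pictures are saved under pics/ and viewed, at most 14 in all, crops included, and the job is handed in when it is done.

Besides the shell and the picture viewer there is one more tool, called after "Request:" as name(argument=value, ...) on one line, values as JSON. servo_tool: Moves the arm, as the interface text tells. Its arguments: {"type":"object","properties":{"plan":{"type":"array"},"force":{"type":"number"}},"required":["plan"]}

```bash
mkdir -p pics; ls
python3 - <<'E'
from station import *
import cv2,numpy as np
s=sense();print(s)
for n in("side","top"):
    p,d=capture(n);np.savez(f"pics/{n}0.npz",p=p,d=d);cv2.imwrite(f"pics/{n}0.png",p[:,:,::-1]);c=calibration(n);print(c)
    R=cv2.Rodrigues(np.array(c["rvec"]))[0];print(-R.T@np.array(c["tvec"]).ravel(),R[2])
E
```

```text
pics
{'time': 0.0, 'q': array([-7.70299058e-01,  4.08281614e-02,  8.38177684e-02, -5.19828668e-04,
       -1.61546932e+00, -3.33725715e-01]), 'dq': array([-8.60915405e-04,  1.44384053e-04, -2.90200307e-05, -1.14186434e-03,
        6.15419465e-04,  1.95353855e-03]), 'joint_efforts': array([-4.49200434e-04, -3.68202567e+01,  3.47407329e+01,  6.93187192e+00,
       -5.29804471e-03,  4.34296226e-07]), 'tool_pos': array([ 0.26997391, -0.535487  ,  0.23826238]), 'ee_rot': array([-2.31283818e-01,  9.72885923e-01,  8.49420479e-04, -2.33138666e-04]), 'ft_force': array([0.13513147, 0.00170549, 0.26363371]), 'wrist_torque': array([ 0.02105462,  0.02325545, -0.01266849]), 'grasp_force': 0.0, 'gripper_width': 0.08548612632614622}
{'vfov': 48.30570093122844, 'cx': 277.5675028587202, 'cy': 199.21563366373363, 'rvec': array([ 0.91801845, -2.39995131,  1.18226212]), 'tvec': array([0.37122571, 0.26010843, 1.28992713])}
[-0.295459    0.89309397  0.99220163] [ 0.52608893 -0.59210067 -0.61044839]
{'vfov': 53.84937706677941, 'cx': 280.0906019705758, 'cy': 214.8638415705501, 'rvec': array([ 2.16971395, -2.19002638,  0.08475836]), 'tvec': array([0.02913266, 0.48917784, 1.42646802])}
[0.37445254 0.02241109 1.46090304] [ 0.07951415  0.00149529 -0.99683262]
```

View pics/top0.png

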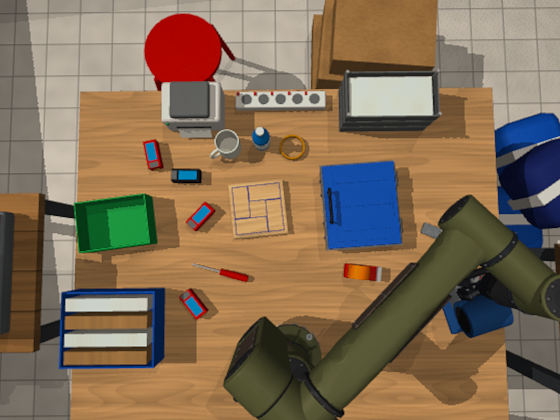

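View pics/side0.png

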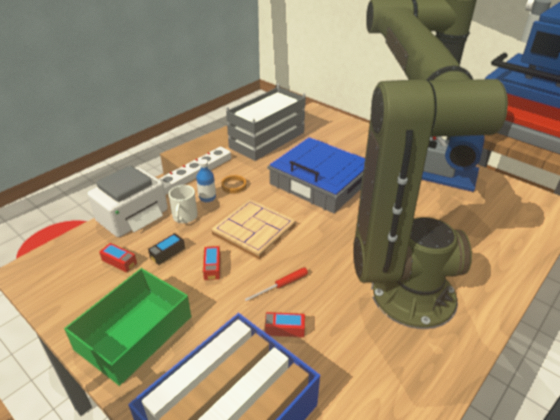

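The top view (up is world +x, left is +y) shows the closed blue case at (362,205) with its handle at (332,205), so the hinge is on the right. The pallet is at (258,209) and a black cartridge with a cyan patch at (186,175). The red look-alikes are at (152,154), (201,216) and (194,304). The side view shows the same things, with the cartridge at (167,248).

```bash
cat > h.py <<'E'
import cv2,numpy as np
from station import *
from scipy.spatial.transform import Rotation as Ro
def cam(n):
    c=calibration(n);R=cv2.Rodrigues(np.array(c["rvec"]))[0];t=np.array(c["tvec"]).ravel()
    f=210/np.tan(np.radians(c["vfov"]/2));return R,t,f,c["cx"],c["cy"]
def ray(n,uv,z):
    "pixels -> world points on plane z"
    R,t,f,cx,cy=cam(n);uv=np.atleast_2d(uv).astype(float)
    d=np.c_[(uv[:,0]-cx)/f,(uv[:,1]-cy)/f,np.ones(len(uv))]@R;o=-R.T@t
    return o+d*((z-o[2])/d[:,2])[:,None]
def cloud(n,d):
    R,t,f,cx,cy=cam(n);v,u=np.mgrid[:420,:560]
    P=np.dstack([(u-cx)/f*d,(v-cy)/f*d,d]);W=(P-t)@R;W[d==0]=np.nan;return W
def proj(n,X):
    R,t,f,cx,cy=cam(n);p=np.atleast_2d(X)@R.T+t;return np.c_[p[:,0]/p[:,2]*f+cx,p[:,1]/p[:,2]*f+cy]
def shot(n,tag):
    p,d=capture(n);np.savez(f"pics/{n}{tag}.npz",p=p,d=d);return p,d
def load(n,tag):
    z=np.load(f"pics/{n}{tag}.npz");return z["p"],z["d"]
def hsv(p): return cv2.cvtColor(p,cv2.COLOR_RGB2HSV)
def blob(m,box):
    u0,v0,u1,v1=box;k=np.zeros(m.shape,np.uint8);k[v0:v1,u0:u1]=m[v0:v1,u0:u1]
    n,l,s,c=cv2.connectedComponentsWithStats(k);i=1+np.argmax(s[1:,4]);return l==i
def rect(n,m,z):
    "min-area rect, in world at height z, of mask boundary"
    cs,_=cv2.findContours(m.astype(np.uint8),cv2.RETR_EXTERNAL,cv2.CHAIN_APPROX_NONE)
    c=max(cs,key=cv2.contourArea)[:,0]
    return cv2.minAreaRect((ray(n,c,z)[:,:2]*1000).astype(np.float32))
def toolto(p,yaw=None,cur=None):
    "shift in tool axes from present measured pose to world p; yaw = wanted angle of tool y (deg, mod 180)"
    s=sense();R=Ro.from_quat(s["ee_rot"]);return R.inv().apply(np.array(p)-s["tool_pos"])
E
python3 - <<'E'
from h import *
np.set_printoptions(precision=4,suppress=True)
for n,b in(("top",dict(pal=(222,172,298,245),case=(310,150,415,260),cart=(168,164,206,188))),("side",dict(pal=(200,190,305,265),case=(260,130,368,210),cart=(140,225,195,270)))):
    p,d=load(n,0);W=cloud(n,d);H=hsv(p)
    z=W[...,2]
    for k,(u0,v0,u1,v1) in b.items():
        zz=z[v0:v1,u0:u1];hist=np.histogram(zz[np.isfinite(zz)],bins=np.arange(-.01,.15,.004));print(n,k,[(round(float(e),3),int(c)) for c,e in zip(*hist) if c>40])
    h,sat,v=H[...,0],H[...,1],H[...,2]
    print('hsv',H[205,375],H[175,186],H[215,235]) if n=="top" else None
    blue=(h>105)&(h<125)&(sat>150)&(v>60)
    lid=blob(blue,b["case"]);
    if n=="top": print("lid",rect(n,lid,.086),np.nanmedian(W[lid],0))
    cy=(h>92)&(h<108)&(sat>120)&(v>100)
    m=blob(cy,b["cart"]);print("patch",m.sum(),rect(n,m,.04),np.nanmedian(z[m]),ray(n,np.argwhere(m)[:,::-1],.04).mean(0))
    u0,v0,u1,v1=b["cart"]
    m=blob((z>.012)&(z<.06),b["cart"]);print("cart",rect(n,m,.04))
    m=blob((z>.012)&(z<.06),b["pal"]);print("pal",rect(n,m,.024),np.nanmedian(z[m]))
    hd=blob((z>.105)&(z<.145),b["case"]);q=W[hd];print("handle",hd.sum(),np.nanmean(q,0),cv2.minAreaRect((q[:,:2]*1000).astype(np.float32)))
E
```

```text
top pal [(-0.01, 57), (-0.006, 519), (-0.002, 1255), (0.002, 653), (0.006, 92), (0.014, 66), (0.018, 581), (0.022, 1416), (0.026, 783), (0.03, 94)]
top case [(-0.01, 131), (-0.006, 1015), (-0.002, 2281), (0.002, 1350), (0.006, 187), (0.07, 63), (0.074, 206), (0.078, 321), (0.082, 1262), (0.086, 2810), (0.09, 1495), (0.094, 199), (0.122, 62)]
top cart [(-0.006, 86), (-0.002, 222), (0.002, 127), (0.034, 84), (0.038, 191), (0.042, 97)]
hsv [108 231 157] [ 99 255 182] [ 10  78 161]
lid ((517.3104248046875, -245.71823120117188), (276.4527587890625, 242.447021484375), 3.7875397205352783) [ 0.5145 -0.2472  0.0884]
patch 169 ((631.5993041992188, 346.73895263671875), (62.84032440185547, 31.631851196289062), 89.4497299194336) 0.04060501349296506 [0.6301 0.3467 0.04  ]
cart ((629.8912963867188, 350.0102233886719), (104.43097686767578, 49.196319580078125), 89.4462890625)
pal ((513.6978149414062, 101.88230895996094), (190.3152618408203, 190.0244140625), 5.537103176116943) 0.024451797361004102
handle 125 [ 0.5116 -0.1398  0.125 ] ((511.98077392578125, -140.29917907714844), (118.27566528320312, 11.
[... 556 characters left out ...]
0.086, 1605), (0.09, 414), (0.122, 48)]
side cart [(-0.006, 449), (-0.002, 1165), (0.002, 171), (0.014, 46), (0.018, 45), (0.03, 52), (0.034, 102), (0.038, 235), (0.042, 44)]
patch 158 ((628.4874877929688, 343.5116882324219), (64.47811889648438, 31.548389434814453), 88.66490173339844) 0.040160397627275725 [0.6286 0.3439 0.04  ]
cart ((612.4719848632812, 361.4113464355469), (113.2710952758789, 73.30220794677734), 88.6190414428711)
pal ((503.89019775390625, 107.05493927001953), (198.8675079345703, 200.5387420654297), 5.529181957244873) 0.02332015559451991
handle 114 [ 0.5031 -0.1376  0.1216] ((505.0635986328125, -137.45892333984375), (119.05760955810547, 13.369718551635742), 5.208076477050781)
```

```bash
cat >> h.py <<'E'
def down(yaw):
    "tool pointing down, tool y at world angle yaw (deg)"
    a=np.radians(yaw);y=np.array([np.cos(a),np.sin(a),0]);z=np.array([0,0,-1.]);return Ro.from_matrix(np.c_[np.cross(y,z),y,z])
def chain(wps):
    "wps: (x,y,z,yaw); prints per leg travel(m), rotation(deg), rows needed"
    s=sense();p=s["tool_pos"];R=Ro.from_quat(s["ee_rot"])
    print("t",round(s["time"],2),"at",p.round(4),"w",round(s["gripper_width"],4),"F",s["ft_force"].round(1))
    for x,y,z,yaw in wps:
        q=np.array([x,y,z]);T=down(yaw);t=R.inv().apply(q-p);r=np.degrees((R.inv()*T).as_rotvec())
        print("  travel",t.round(4).tolist(),"rot",r.round(1).tolist(),"rows %.1f"%max(np.linalg.norm(t)/.0625,np.linalg.norm(r)/10.7));p,R=q,T
E
python3 -c "
from h import *
chain([(.39,-.335,.22,93.8),(.51,-.139,.18,93.8),(.51,-.139,.106,93.8)])"
```

```text
t 0.1 at [ 0.27   -0.5355  0.2384] w 0.0855 F [ 0.4 -0.7 -0.7]
  travel [-0.1974, 0.125, 0.0185] rot [0.1, -0.0, 22.9] rows 3.8
  travel [-0.1327, 0.1876, 0.04] rot [0.0, 0.0, 0.0] rows 3.7
  travel [0.0, 0.0, 0.074] rot [0.0, 0.0, 0.0] rows 1.2
```

Request:
servo_tool(plan=[{"hand": 0.07,"travel": [-0.04,0.025,0.004],"rotation": [0,0,5]},{"hand": 0.05,"travel": [-0.08,0.05,0.008],"rotation": [0,0,10]},{"hand": 0.045,"travel": [-0.12,0.075,0.012],"rotation": [0,0,15]},{"hand": 0.045,"travel": [-0.16,0.1,0.016],"rotation": [0,0,19]},{"hand": 0.045,"travel": [-0.197,0.125,0.0185],"rotation": [0.1,0,22.9]}], force=40)

```text
time: 0.72
tool_pos: [0.3902, -0.3339, 0.2201]
ee_rot: [-0.032, 0.999, -0.001, -0.0]
ft_force: [0.7, 0.1, -0.2]
gripper_width: 0.045
grasp_force: 0.0
```

Request:
servo_tool(plan=[{"hand": 0.045,"travel": [-0.03,0.042,0.01],"rotation": [0,0,0]},{"hand": 0.045,"travel": [-0.06,0.085,0.02],"rotation": [0,0,0]},{"hand": 0.045,"travel": [-0.1,0.14,0.03],"rotation": [0,0,0]},{"hand": 0.045,"travel": [-0.133,0.188,0.04],"rotation": [0,0,0]},{"hand": 0.045,"travel": [-0.133,0.188,0.04],"rotation": [0,0,0]}])

```text
time: 1.35
tool_pos: [0.5104, -0.1358, 0.1785]
ee_rot: [-0.036, 0.999, -0.0, -0.001]
ft_force: [-0.4, -0.8, -1.1]
gripper_width: 0.0453
grasp_force: 0.0
```

```bash
python3 -c "
from h import *
chain([(.51,-.139,.106,93.8)])
p,d=shot('top',1);cv2.imwrite('pics/t1.png',p[:,:,::-1]);shot('side',1)"
```

```text
t 1.35 at [ 0.5104 -0.1358  0.1785] w 0.0453 F [-0.4 -0.8 -1.1]
  travel [0.0004, -0.0031, 0.0725] rot [-0.0, -0.2, 0.3] rows 1.2
```

View pics/t1.png

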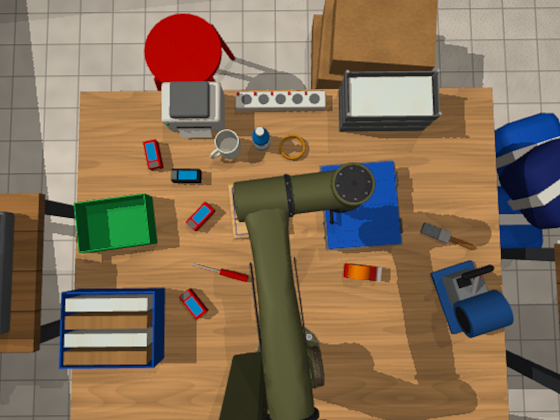

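The view shows only the cyan cartridge at (186,175). The brush is at (447,236). The hand is over the lid handle.

Request:
servo_tool(plan=[{"hand": 0.045,"travel": [0,-0.002,0.03],"rotation": [0,0,0.2]},{"hand": 0.045,"travel": [0,-0.003,0.06],"rotation": [0,0,0.2]},{"hand": 0.045,"travel": [0,-0.003,0.072],"rotation": [0,0,0.2]},{"hand": 0.0,"travel": [0,-0.003,0.072],"rotation": [0,0,0.2]},{"hand": 0.0,"travel": [0,-0.003,0.072],"rotation": [0,0,0.2]}], force=30)

```text
time: 2.08
tool_pos: [0.5104, -0.14, 0.1098]
ee_rot: [-0.032, 0.999, 0.002, 0.001]
ft_force: [-9.2, 28.3, 8.3]
gripper_width: 0.0098
grasp_force: 32.9
```

Request:
servo_tool(plan=[{"hand": 0.0,"travel": [0,0,0],"rotation": [0,0,0]},{"hand": 0.0,"travel": [0,0,0],"rotation": [0,0,0]},{"hand": 0.0,"travel": [0,0,0],"rotation": [0,0,0]}])

```text
time: 2.45
tool_pos: [0.5103, -0.1398, 0.1099]
ee_rot: [-0.033, 0.999, 0.001, 0.001]
ft_force: [-4.8, 11.6, 3.8]
gripper_width: 0.0095
grasp_force: 29.6
```

Run:
```python
from h import *
s=sense();p=s["tool_pos"];print(p,s["gripper_width"],s["ft_force"].round(1))
# handle arc relative to hinge in tool axes (tool y = -case x, z down)
g=lambda a:np.array([-228*np.cos(a)+42*np.sin(a),228*np.sin(a)+42*np.cos(a)])
g0=g(0)
for a in np.radians([0,12,24,36,48,60,70,80,90,97,99]):
    e=g(a)-g0;print(round(np.degrees(a)),"tool y %.1f z %.1f"%(-e[0],-e[1]))
```

```text
[ 0.51030643 -0.13982992  0.10989929] 0.009542265705754902 [-4.8 11.6  3.8]
0 tool y -0.0 z -0.0
12 tool y -13.7 z -46.5
24 tool y -36.8 z -89.1
36 tool y -68.2 z -126.0
48 tool y -106.7 z -155.5
60 tool y -150.4 z -176.5
70 tool y -189.5 z -186.6
80 tool y -229.8 z -189.8
90 tool y -270.0 z -186.0
97 tool y -297.5 z -179.2
99 tool y -305.1 z -176.6
```

Request:
servo_tool(plan=[{"hand": 0,"travel": [0,-0.005,-0.022],"rotation": [0,0,0]},{"hand": 0,"travel": [0,-0.014,-0.0465],"rotation": [0,0,0]},{"hand": 0,"travel": [0,-0.037,-0.089],"rotation": [0,0,0]},{"hand": 0,"travel": [0,-0.068,-0.126],"rotation": [0,0,0]},{"hand": 0,"travel": [0,-0.107,-0.1555],"rotation": [0,0,0]}])

```text
time: 3.08
tool_pos: [0.5175, -0.2479, 0.2701]
ee_rot: [-0.033, 0.999, -0.001, 0.003]
ft_force: [2.9, 2.8, -0.9]
gripper_width: 0.0096
grasp_force: 29.3
```

Request:
servo_tool(plan=[{"hand": 0,"travel": [0,-0.043,-0.021],"rotation": [0,0,0]},{"hand": 0,"travel": [0,-0.082,-0.031],"rotation": [0,0,0]},{"hand": 0,"travel": [0,-0.122,-0.0345],"rotation": [0,0,0]},{"hand": 0,"travel": [0,-0.163,-0.0305],"rotation": [0,0,0]},{"hand": 0,"travel": [0,-0.19,-0.024],"rotation": [0,0,0]}])

```text
time: 3.7
tool_pos: [0.5294, -0.4402, 0.2907]
ee_rot: [-0.032, 0.999, -0.002, 0.002]
ft_force: [3.9, 2.2, 0.7]
gripper_width: 0.0095
grasp_force: 30.3
```

Request:
servo_tool(plan=[{"hand": 0,"travel": [0,-0.007,0.002],"rotation": [0,0,0]},{"hand": 0,"travel": [0,-0.007,0.002],"rotation": [0,0,0]},{"hand": 0.03,"travel": [0,-0.007,0.002],"rotation": [0,0,0]},{"hand": 0.03,"travel": [0,-0.007,0.002],"rotation": [0,0,0]}])

```text
time: 4.2
tool_pos: [0.529, -0.4447, 0.2865]
ee_rot: [-0.032, 0.999, -0.001, -0.0]
ft_force: [0.8, -0.6, -0.2]
gripper_width: 0.0301
grasp_force: 0.1
```

Request:
servo_tool(plan=[{"hand": 0.03,"travel": [0,0,-0.03],"rotation": [0,0,0]},{"hand": 0.03,"travel": [0,0,-0.07],"rotation": [0,0,0]},{"hand": 0.08,"travel": [0,0.03,-0.09],"rotation": [0,0,0]},{"hand": 0.085,"travel": [0,0.08,-0.09],"rotation": [0,0,0]},{"hand": 0.085,"travel": [0,0.14,-0.09],"rotation": [0,0,0]}])

```text
time: 4.82
tool_pos: [0.5199, -0.304, 0.3756]
ee_rot: [-0.031, 1.0, -0.001, -0.0]
ft_force: [0.3, 1.1, 0.2]
gripper_width: 0.0825
grasp_force: 0.0
```

Request:
servo_tool(plan=[{"hand": 0.085,"travel": [0,0.05,0.01],"rotation": [0,0,0]},{"hand": 0.085,"travel": [0,0.1,0.02],"rotation": [0,0,0]},{"hand": 0.085,"travel": [0.02,0.15,0.04],"rotation": [0,0,0]},{"hand": 0.085,"travel": [0.04,0.2,0.06],"rotation": [0,0,0]},{"hand": 0.085,"travel": [0.04,0.24,0.08],"rotation": [0,0,0]}])

```text
time: 5.45
tool_pos: [0.4636, -0.0671, 0.2959]
ee_rot: [-0.032, 0.999, -0.001, 0.001]
ft_force: [-0.0, 0.5, 0.4]
gripper_width: 0.085
grasp_force: 0.0
```

```bash
python3 -c "
from h import *
p,d=shot('top',2);cv2.imwrite('pics/t2.png',np.hstack([p[130:290,250:450],shot('side',2)[0][90:250,220:420]]).repeat(2,0).repeat(2,1)[:,:,::-1])
W=cloud('top',d);z=W[...,2]
for v in range(160,256,6): print(v,(1000*np.nan_to_num(z[v,318:410:4])).astype(int).tolist())
"
```

```text
160 [-2, -1, 1, -1, -1, 2, 1, 0, 0, 0, 1, 1, -2, 1, 8, -3, 73, 77, 80, 80, 114, 142, 168]
166 [-1, 76, 78, 76, 81, 77, 75, 80, 74, 69, 63, 56, 49, 45, 39, 37, 28, 17, 0, 83, 112, 136, 160]
172 [3, 74, 8, 10, 7, 64, 59, 66, 59, 8, 6, 59, 55, 61, 61, 1, 9, 4, 50, 79, 103, 132, 160]
178 [693, 697, 696, 697, 695, 693, 66, 61, 57, 5, 10, 50, 61, 59, 63, 60, 10, 5, 43, 76, 104, 137, 160]
184 [696, 697, 697, 695, 0, 694, 694, 694, 63, 1, 10, 46, 62, 59, 65, 62, 6, 0, 38, 74, 101, 125, 151]
190 [695, 696, 698, 698, 696, 696, 699, 695, 694, 5, 2, 36, 62, 61, 59, 58, 3, 3, 28, 79, 94, 125, 145]
196 [700, 699, 697, 697, 700, 697, 697, 696, 694, 6, 6, 31, 59, 56, 60, 59, 2, 6, 25, 70, 87, 121, 145]
202 [699, 700, 699, 697, 697, 699, 697, 694, 692, 9, 4, 23, 56, 57, 60, 61, 4, 9, 14, 65, 86, 110, 140]
208 [698, 698, 697, 696, 698, 698, 697, 696, 693, 6, 7, 3, 56, 58, 57, 60, 4, 6, 4, 60, 88, 110, 134]
214 [697, 697, 697, 696, 698, 699, 696, 693, 58, 59, 8, 4, 58, 60, 56, 62, 4, 1, 7, 54, 77, 106, 131]
220 [694, 694, 694, 696, 696, 694, 694, 60, 68, 60, 9, 9, 59, 59, 59, 63, 62, 8, 2, 49, 79, 100, 125]
226 [651, 646, 627, 589, 5, 27, 60, 58, 63, 61, 8, 5, 51, 63, 60, 64, 64, 3, 0, 37, 82, 97, 127]
232 [-3, -5, 74, 7, 8, 29, 58, 59, 57, 55, 5, 11, 41, 58, 66, 66, 61, 8, 5, 28, 79, 87, 121]
238 [-5, 4, 78, 4, 8, 25, 61, 62, 65, 58, 4, 0, 36, 58, 8, 6, 2, 8, 4, 20, 75, 91, 120]
244 [0, -2, 71, 7, -1, 2, 2, 11, 4, 8, 78, 82, 81, 80, 80, 82, 74, 77, 76, 75, 79, 78, -6]
250 [3, 0, -5, 0, 0, 1, -3, -1, 0, 2, 0, -1, 0, 2, 1, -2, -1, 2, 1, -1, 3, 7, -5]
```

View pics/t2.png

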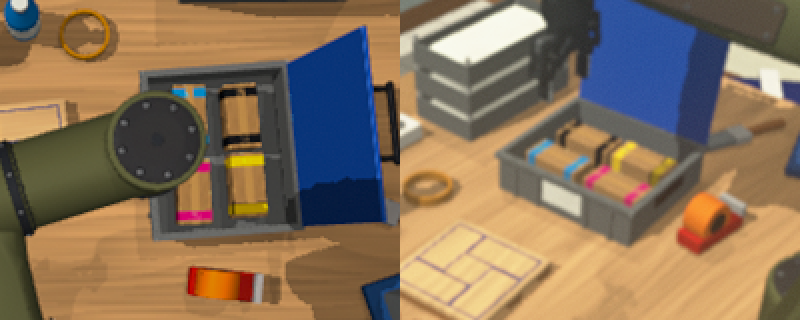

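Top-down view: the lid stands open against its stop and the four cartons are visible. Cyan is partly hidden by the wrist at full-image (344,176), with magenta at (347,226), black at (370,190) and yellow at (374,222).

```bash
cat >> h.py <<'E'
def faces(n,d,zlo,zhi,zt,box,amin):
    "top faces: components of the height band inside world box (x0,x1,y0,y1); rect at plane zt"
    W=cloud(n,d);m=(W[...,2]>zlo)&(W[...,2]<zhi)&(W[...,0]>box[0])&(W[...,0]<box[1])&(W[...,1]>box[2])&(W[...,1]<box[3])
    m=cv2.morphologyEx(m.astype(np.uint8),cv2.MORPH_CLOSE,np.ones((3,3)));m=cv2.morphologyEx(m,cv2.MORPH_OPEN,np.ones((3,3)));k,l,s,c=cv2.connectedComponentsWithStats(m,connectivity=4);out=[]
    for i in range(1,k):
        if s[i,4]>amin:
            r=rect(n,l==i,zt);pc=ray(n,np.argwhere(l==i)[:,::-1],zt).mean(0)[:2]*1000
            print(n,"px",s[i,4],"rect c",np.round(r[0],1),"size",np.round(r[1],1),"ang",round(r[2],1),"mean",pc.round(1),"z",round(float(np.nanmedian(W[l==i][:,2])),4))
E
python3 - <<'E'
from h import *
# refine pallet by its dark blue lines and deck rect
for n,b in(("top",(225,175,292,242)),("side",(208,198,300,258))):
    p,d=load(n,0);H=hsv(p);u0,v0,u1,v1=b
    Z=p.astype(int);dk=(Z[...,2]-Z[...,0]>-15)&(Z.sum(2)<420)
    X=ray(n,np.argwhere(np.pad(dk[v0:v1,u0:u1],((v0,420-v1),(u0,560-u1))))[:,::-1],.024)[:,:2]*1000
    X=X[np.linalg.norm(X-[513.7,101.9],axis=1)<115];print(n,len(X),X.mean(0),cv2.minAreaRect(X.astype(np.float32)))
    cr=p[v0:v1,u0:u1];cv2.imwrite(f"pics/pal{n}.png",cv2.resize(cr,None,fx=6,fy=6,interpolation=cv2.INTER_CUBIC)[:,:,::-1])
p,d=load("top",2);faces("top",d,.05,.071,.061,(.40,.64,-.35,-.14),60)
p,d=load("side",2);faces("side",d,.05,.071,.061,(.40,.64,-.35,-.14),60)
E
```

```text
top 82 [508.10729363 104.85576198] ((512.4487915039062, 103.55018615722656), (166.56228637695312, 164.9026641845703), 5.1452131271362305)
side 0 [nan nan] ((0.0, 0.0), (0.0, 0.0), 0.0)
top px 1106 rect c [ 519.6 -290.2] size [228.2  57.7] ang 3.5 mean [ 518.6 -289.9] z 0.0613
top px 166 rect c [ 601.9 -198.4] size [54.3 58.7] ang 89.4 mean [ 611.3 -204.2] z 0.0615
top px 406 rect c [ 452.4 -202.1] size [102.1  57.2] ang 1.1 mean [ 442.6 -205.5] z 0.0612
side px 671 rect c [ 511.6 -282.7] size [231.9  72.8] ang 2.9 mean [ 507.1 -283.6] z 0.0596
side px 699 rect c [ 512.6 -192.9] size [229.6  72.2] ang 1.5 mean [ 509.  -192.8] z 0.0597<stdin>:7: RuntimeWarning: Mean of empty slice.
  ret = um.true_divide(
```

View pics/paltop.png

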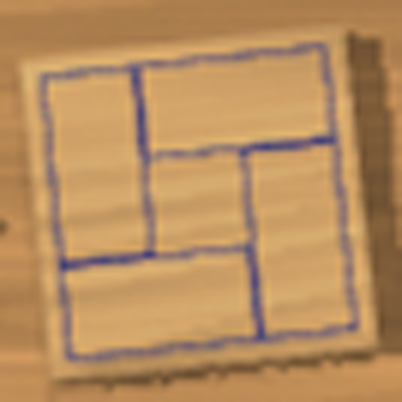

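The zoomed pallet shows slot0 at right-lower, slot1 at top-right, slot2 at left-upper and slot3 at bottom-left. The outline corners in the crop are TL (44,76), TR (324,45), BR (355,327) and BL (70,357).

Run:
```python
from h import *
c=np.array([[44,76],[324,45],[355,327],[70,357]],float);uv=(c+.5)/6-.5+[225,175]
P=ray("top",uv,.024)[:,:2]*1000;print(P.round(1),"centre",P.mean(0).round(1))
e=(P[0]-P[3])+(P[1]-P[2]);print("pallet x ang",np.degrees(np.arctan2(e[1],e[0])),"edges",[round(float(np.linalg.norm(P[i]-P[i-1])),1) for i in range(4)])
p,d=load("top",2)
print("black");faces("top",d,.05,.071,.061,(.524,.66,-.35,-.24),60)
print("yellow");faces("top",d,.05,.071,.061,(.39,.514,-.35,-.24),60)
print("mag");faces("top",d,.05,.071,.061,(.39,.5,-.24,-.14),60)
W=cloud("top",d);H=hsv(p);h,s,v=H[...,0],H[...,1],H[...,2]
inb=(W[...,0]>.39)&(W[...,0]<.66)&(W[...,1]>-.35)&(W[...,1]<-.14)&(W[...,2]>.05)&(W[...,2]<.072)
for k,m in dict(yel=(h>22)&(h<35)&(s>170),mag=(h>145)&(h<178)&(s>120),blk=(v<45),cyan=(h>90)&(h<105)&(s>120)).items():
    kk,l,st,ce=cv2.connectedComponentsWithStats((m&inb).astype(np.uint8))
    for i in range(1,kk):
        if st[i,4]>12: print(k,st[i,4],ray("top",ce[i],.061)[0].round(4))
```

```text
[[587.8 192.5]
 [604.5  28.8]
 [439.4  12.3]
 [423.5 177.5]] centre [513.8 102.8]
pallet x ang 5.471663030531439 edges [164.9, 164.6, 165.9, 165.9]
black
top px 534 rect c [ 578.3 -286.2] size [110.7  56.9] ang 3.3 mean [ 578.6 -286.4] z 0.0614
yellow
top px 547 rect c [ 460.1 -294. ] size [109.3  57.5] ang 2.6 mean [ 460.  -293.8] z 0.0612
mag
top px 432 rect c [ 445.8 -202.2] size [101.9  57.2] ang 1.1 mean [ 438.4 -205. ] z 0.0612
yel 87 [ 0.4997 -0.2907  0.061 ]
yel 81 [ 0.4189 -0.2951  0.061 ]
mag 28 [ 0.4891 -0.2197  0.061 ]
mag 81 [ 0.4086 -0.2046  0.061 ]
blk 17 [ 0.617  -0.2649  0.061 ]
blk 17 [ 0.6192 -0.3016  0.061 ]
blk 19 [ 0.5376 -0.3069  0.061 ]
blk 28 [ 0.5363 -0.2726  0.061 ]
cyan 15 [ 0.6176 -0.1807  0.061 ]
cyan 24 [ 0.619  -0.2142  0.061 ]
```

```bash
cat >> h.py <<'E'
PC=np.array([.5137,.1023]);PA=5.5
def slot(k,off=.0015):
    "grip point (xy) and tool yaw at the slot; grip 28 mm off centre towards the middle square"
    s=[(-1,-2,1,0,95.5),(2,-1,0,1,185.5),(1,2,-1,0,95.5),(-2,1,0,-1,185.5)][k]
    v=np.array(s[:2])*.028+np.sign(s[:2])*off+np.array(s[2:4])*.028;a=np.radians(PA)
    return PC+np.array([[np.cos(a),-np.sin(a)],[np.sin(a),np.cos(a)]])@v,s[4]
def grip(c,ang,off):
    a=np.radians(ang);return np.array(c)+off*np.array([np.cos(a),np.sin(a)])
def job(c,ang,off,k,zg=.026,zp=.045):
    g=grip(c,ang,off);p,y=slot(k);print("grip",g.round(4),"place",p.round(4),y)
    chain([(*g,.15,ang+90),(*g,zg,ang+90),(*g,.16,ang+90),(*p,.15,y),(*p,zp,y)])
E
python3 -c "
from h import *
job((.460,-.2938),2.9,.028,0)"
```

```text
grip [ 0.488  -0.2924] place [0.5177 0.0449] 95.5
t 5.55 at [ 0.4637 -0.0655  0.2937] w 0.0851 F [-0.   0.3  0.1]
  travel [-0.009, -0.228, 0.1437] rot [-0.0, -0.1, 1.0] rows 4.3
  travel [0.0, 0.0, 0.124] rot [0.0, 0.0, 0.0] rows 2.0
  travel [0.0, 0.0, -0.134] rot [0.0, 0.0, 0.0] rows 2.1
  travel [-0.0468, 0.3354, 0.01] rot [0.0, 0.0, -2.6] rows 5.4
  travel [0.0, 0.0, 0.105] rot [0.0, 0.0, 0.0] rows 1.7
```

Request:
servo_tool(plan=[{"hand": 0.085,"travel": [-0.002,-0.055,0.03],"rotation": [0,0,0.5]},{"hand": 0.085,"travel": [-0.005,-0.11,0.06],"rotation": [0,0,1]},{"hand": 0.085,"travel": [-0.007,-0.17,0.1],"rotation": [0,0,1]},{"hand": 0.085,"travel": [-0.009,-0.228,0.144],"rotation": [0,0,1]},{"hand": 0.085,"travel": [-0.009,-0.228,0.144],"rotation": [0,0,1]}], force=50)

```text
time: 6.18
tool_pos: [0.4868, -0.2979, 0.1488]
ee_rot: [-0.022, 1.0, 0.0, -0.003]
ft_force: [0.2, 0.4, 0.2]
gripper_width: 0.0852
grasp_force: 0.0
```

Request:
servo_tool(plan=[{"hand": 0.085,"travel": [0,0,0.02],"rotation": [0,0,0]},{"hand": 0.085,"travel": [0,0,0.04],"rotation": [0,0,0]},{"hand": 0.085,"travel": [0,0,0.04],"rotation": [0,0,0]}])

```text
time: 6.55
tool_pos: [0.4882, -0.2945, 0.1106]
ee_rot: [-0.024, 1.0, -0.0, -0.001]
ft_force: [-0.3, 0.0, -0.6]
gripper_width: 0.085
grasp_force: 0.0
```

```bash
python3 -c "
from h import *
job((.460,-.2938),2.9,.028,0)"
```

```text
grip [ 0.488  -0.2924] place [0.5177 0.0449] 95.5
t 6.55 at [ 0.4882 -0.2945  0.1106] w 0.085 F [-0.3  0.  -0.6]
  travel [0.0002, 0.0021, -0.0394] rot [-0.0, -0.1, -0.2] rows 0.6
  travel [0.0, 0.0, 0.124] rot [0.0, 0.0, 0.0] rows 2.0
  travel [0.0, 0.0, -0.134] rot [0.0, 0.0, 0.0] rows 2.1
  travel [-0.0468, 0.3354, 0.01] rot [0.0, 0.0, -2.6] rows 5.4
  travel [0.0, 0.0, 0.105] rot [0.0, 0.0, 0.0] rows 1.7
```

Request:
servo_tool(plan=[{"hand": 0.085,"travel": [0,0.002,0.03],"rotation": [0,0,0]},{"hand": 0.085,"travel": [0,0.002,0.06],"rotation": [0,0,0]},{"hand": 0.085,"travel": [0,0.002,0.0845],"rotation": [0,0,0]},{"hand": 0.085,"travel": [0,0.002,0.0845],"rotation": [0,0,0]},{"hand": 0.05,"travel": [0,0.002,0.0845],"rotation": [0,0,0]}])

```text
time: 7.18
tool_pos: [0.4894, -0.2935, 0.0289]
ee_rot: [-0.024, 1.0, -0.001, 0.001]
ft_force: [0.1, 0.2, 0.5]
gripper_width: 0.0695
grasp_force: 0.0
```

Request:
servo_tool(plan=[{"hand": 0.04,"travel": [0,0,0],"rotation": [0,0,0]},{"hand": 0.04,"travel": [0,0,0],"rotation": [0,0,0]},{"hand": 0.04,"travel": [0,0,0],"rotation": [0,0,0]},{"hand": 0.04,"travel": [0,0,0],"rotation": [0,0,0]}])

```text
time: 7.68
tool_pos: [0.4893, -0.2939, 0.0288]
ee_rot: [-0.023, 1.0, -0.001, 0.001]
ft_force: [0.5, 2.4, 5.0]
gripper_width: 0.0545
grasp_force: 53.9
```

Request:
servo_tool(plan=[{"hand": 0.04,"travel": [0,0,-0.02],"rotation": [0,0,0]},{"hand": 0.04,"travel": [0,0,-0.06],"rotation": [0,0,0]},{"hand": 0.04,"travel": [0,0,-0.1],"rotation": [0,0,0]},{"hand": 0.04,"travel": [0,0,-0.134],"rotation": [0,0,0]},{"hand": 0.04,"travel": [0,0,-0.134],"rotation": [0,0,0]}])

```text
time: 8.3
tool_pos: [0.4896, -0.2943, 0.1643]
ee_rot: [-0.023, 1.0, -0.002, 0.002]
ft_force: [0.3, 0.4, -3.3]
gripper_width: 0.0544
grasp_force: 53.5
```

```bash
python3 -c "
from h import *
p,y=slot(0);chain([(*p,.15,y)])"
```

```text
t 8.3 at [ 0.4896 -0.2943  0.1643] w 0.0544 F [ 0.3  0.4 -3.3]
  travel [-0.0436, 0.3377, 0.0134] rot [-0.2, 0.3, -2.9] rows 5.5
```

Request:
servo_tool(plan=[{"hand": 0.04,"travel": [-0.005,0.04,0.002],"rotation": [0,0,-0.5]},{"hand": 0.04,"travel": [-0.014,0.1,0.004],"rotation": [0,0,-1]},{"hand": 0.04,"travel": [-0.022,0.16,0.006],"rotation": [0,0,-1.5]},{"hand": 0.04,"travel": [-0.03,0.22,0.008],"rotation": [0,0,-2]},{"hand": 0.04,"travel": [-0.037,0.28,0.01],"rotation": [-0.1,0.1,-2.5]}])

```text
time: 8.93
tool_pos: [0.5116, -0.0105, 0.1491]
ee_rot: [-0.045, 0.999, 0.0, -0.002]
ft_force: [1.6, 0.5, -2.1]
gripper_width: 0.0548
grasp_force: 53.6
```

Request:
servo_tool(plan=[{"hand": 0.04,"travel": [-0.005,0.035,0],"rotation": [0,0,0]},{"hand": 0.04,"travel": [-0.008,0.057,0],"rotation": [0,0,0]},{"hand": 0.04,"travel": [-0.008,0.057,0],"rotation": [0,0,0]},{"hand": 0.04,"travel": [-0.008,0.057,0],"rotation": [0,0,0]},{"hand": 0.04,"travel": [-0.008,0.057,0],"rotation": [0,0,0]}])

```text
time: 9.55
tool_pos: [0.5154, 0.0443, 0.1508]
ee_rot: [-0.044, 0.999, -0.0, -0.001]
ft_force: [0.2, -0.2, -1.4]
gripper_width: 0.0543
grasp_force: 53.7
```

```bash
python3 -c "
from h import *
chain([(.5191,.0450,.15,95.5)])"
```

```text
t 9.55 at [0.5154 0.0443 0.1508] w 0.0543 F [ 0.2 -0.2 -1.4]
  travel [-0.0038, 0.0004, 0.0008] rot [-0.0, -0.1, -0.4] rows 0.1
```

Request:
servo_tool(plan=[{"hand": 0.04,"travel": [-0.0038,0.0004,0.03],"rotation": [0,0,-0.4]},{"hand": 0.04,"travel": [-0.0038,0.0004,0.07],"rotation": [0,0,-0.4]},{"hand": 0.04,"travel": [-0.0038,0.0004,0.09],"rotation": [0,0,-0.4]},{"hand": 0.04,"travel": [-0.0038,0.0004,0.09],"rotation": [0,0,-0.4]}])

```text
time: 10.05
tool_pos: [0.518, 0.0447, 0.0595]
ee_rot: [-0.048, 0.999, -0.001, -0.003]
ft_force: [-0.6, 0.2, -0.8]
gripper_width: 0.0546
grasp_force: 53.7
```

```bash
python3 -c "
from h import *
chain([(.5191,.0450,.0475,95.5)])"
```

```text
t 10.05 at [0.518  0.0447 0.0595] w 0.0546 F [-0.6  0.2 -0.8]
  travel [-0.0012, 0.0002, 0.012] rot [-0.0, -0.3, -0.0] rows 0.2
```

Request:
servo_tool(plan=[{"hand": 0.04,"travel": [-0.001,0,0.009],"rotation": [0,0,0]},{"hand": 0.04,"travel": [-0.001,0,0.013],"rotation": [0,0,0]},{"hand": 0.04,"travel": [-0.001,0,0.013],"rotation": [0,0,0]},{"hand": 0.065,"travel": [-0.001,0,0.013],"rotation": [0,0,0]},{"hand": 0.07,"travel": [-0.001,0,0.013],"rotation": [0,0,0]}])

```text
time: 10.68
tool_pos: [0.5206, 0.0461, 0.0491]
ee_rot: [-0.048, 0.999, 0.0, -0.0]
ft_force: [-0.3, -0.6, 0.6]
gripper_width: 0.0701
grasp_force: 0.0
```

Request:
servo_tool(plan=[{"hand": 0.07,"travel": [0,0,0],"rotation": [0,0,0]},{"hand": 0.07,"travel": [0,0,-0.03],"rotation": [0,0,0]},{"hand": 0.07,"travel": [0,0,-0.09],"rotation": [0,0,0]},{"hand": 0.085,"travel": [0,-0.03,-0.12],"rotation": [0,0,0]},{"hand": 0.085,"travel": [0.05,-0.05,-0.13],"rotation": [0,0,0]}])

```text
time: 11.3
tool_pos: [0.4765, -0.0092, 0.1794]
ee_rot: [-0.048, 0.999, -0.0, -0.001]
ft_force: [0.3, -1.0, 0.1]
gripper_width: 0.0849
grasp_force: 0.0
```

Run:
```python
from h import *
job((.5784,-.2863),3.5,-.028,2)
for n in("top","side"):
    p,d=shot(n,3)
    faces(n,d,.066,.092,.079,(.40,.62,-.02,.2),60)
    faces(n,d,.05,.071,.061,(.39,.66,-.24,-.14),60)
    faces(n,d,.05,.071,.061,(.524,.66,-.35,-.24),60)
```

```text
grip [ 0.5505 -0.288 ] place [0.5097 0.1597] 95.5
t 11.3 at [ 0.4765 -0.0092  0.1794] w 0.0849 F [ 0.3 -1.   0.1]
  travel [-0.0469, -0.2846, 0.0296] rot [-0.1, -0.1, 2.0] rows 4.6
  travel [0.0, 0.0, 0.124] rot [0.0, 0.0, 0.0] rows 2.0
  travel [0.0, 0.0, -0.134] rot [0.0, 0.0, 0.0] rows 2.1
  travel [0.0134, 0.4493, 0.01] rot [0.0, 0.0, -2.0] rows 7.2
  travel [0.0, 0.0, 0.105] rot [0.0, 0.0, 0.0] rows 1.7
top px 526 rect c [ 577.9 -197.5] size [109.   56.3] ang 2.0 mean [ 578.  -197.5] z 0.0612
top px 549 rect c [ 449.7 -203.2] size [ 57.2 108.6] ang 89.5 mean [ 449.6 -202.5] z 0.0613
top px 541 rect c [ 578.  -285.9] size [111.1  57.5] ang 3.3 mean [ 578.2 -286.2] z 0.0615
side px 490 rect c [480.4  49.1] size [118.5  68.6] ang 5.7 mean [480.1  48.7] z 0.0775
side px 717 rect c [ 517.4 -192.5] size [ 78.2 257.8] ang 89.1 mean [ 503.1 -193. ] z 0.0598
side px 286 rect c [ 578.3 -277.7] size [113.8  72.3] ang 4.6 mean [ 573.7 -279.6] z 0.0598
```

Request:
servo_tool(plan=[{"hand": 0.085,"travel": [-0.009,-0.055,0.006],"rotation": [0,0,0.5]},{"hand": 0.085,"travel": [-0.018,-0.11,0.012],"rotation": [0,0,1]},{"hand": 0.085,"travel": [-0.028,-0.17,0.018],"rotation": [0,0,1.5]},{"hand": 0.085,"travel": [-0.038,-0.23,0.024],"rotation": [0,0,2]},{"hand": 0.085,"travel": [-0.047,-0.2845,0.0295],"rotation": [-0.1,-0.1,2]}])

```text
time: 12.02
tool_pos: [0.55, -0.2894, 0.1482]
ee_rot: [-0.031, 1.0, 0.001, 0.0]
ft_force: [2.0, 0.5, -0.1]
gripper_width: 0.0852
grasp_force: 0.0
```

Request:
servo_tool(plan=[{"hand": 0.085,"travel": [0,0,0.03],"rotation": [0,0,0]},{"hand": 0.085,"travel": [0,0,0.045],"rotation": [0,0,0]},{"hand": 0.085,"travel": [0,0,0.045],"rotation": [0,0,0]},{"hand": 0.085,"travel": [0,0,0.045],"rotation": [0,0,0]},{"hand": 0.085,"travel": [0,0,0.045],"rotation": [0,0,0]}])

```text
time: 12.65
tool_pos: [0.5504, -0.2869, 0.1054]
ee_rot: [-0.031, 1.0, 0.001, 0.001]
ft_force: [1.0, -0.8, 0.7]
gripper_width: 0.0848
grasp_force: 0.0
```

Run:
```python
from h import *
chain([(.5505,-.288,.028,93.4)])
p,d=shot("top",4);faces("top",d,.066,.092,.079,(.40,.62,-.02,.2),60)
```

```text
t 12.65 at [ 0.5504 -0.2869  0.1054] w 0.0848 F [ 1.  -0.8  0.7]
  travel [0.0001, -0.0012, 0.0774] rot [0.1, 0.1, 0.2] rows 1.2
top px 534 rect c [491.2  42. ] size [109.8  55.2] ang 5.0 mean [490.8  42.1] z 0.0792
```

Request:
servo_tool(plan=[{"hand": 0.085,"travel": [0,-0.001,0.03],"rotation": [0,0,0]},{"hand": 0.085,"travel": [0,-0.001,0.06],"rotation": [0,0,0]},{"hand": 0.085,"travel": [0,-0.001,0.079],"rotation": [0,0,0]},{"hand": 0.085,"travel": [0,-0.001,0.079],"rotation": [0,0,0]},{"hand": 0.05,"travel": [0,-0.001,0.079],"rotation": [0,0,0]}])

```text
time: 13.32
tool_pos: [0.5504, -0.288, 0.0258]
ee_rot: [-0.031, 1.0, 0.001, 0.001]
ft_force: [-0.0, 0.7, 1.2]
gripper_width: 0.0692
grasp_force: 0.0
```

Request:
servo_tool(plan=[{"hand": 0.04,"travel": [0,0,0],"rotation": [0,0,0]},{"hand": 0.04,"travel": [0,0,0],"rotation": [0,0,0]},{"hand": 0.04,"travel": [0,0,0],"rotation": [0,0,0]},{"hand": 0.04,"travel": [0,0,0],"rotation": [0,0,0]}])

```text
time: 13.82
tool_pos: [0.55, -0.2882, 0.0252]
ee_rot: [-0.031, 1.0, 0.001, 0.0]
ft_force: [-0.1, 0.3, 3.7]
gripper_width: 0.0545
grasp_force: 54.1
```

Request:
servo_tool(plan=[{"hand": 0.04,"travel": [0,0,-0.02],"rotation": [0,0,0]},{"hand": 0.04,"travel": [0,0,-0.06],"rotation": [0,0,0]},{"hand": 0.04,"travel": [0,0,-0.1],"rotation": [0,0,0]},{"hand": 0.04,"travel": [0,0,-0.134],"rotation": [0,0,0]},{"hand": 0.04,"travel": [0,0,-0.134],"rotation": [0,0,0]}])

```text
time: 14.45
tool_pos: [0.5508, -0.2889, 0.1632]
ee_rot: [-0.031, 1.0, -0.0, 0.003]
ft_force: [-0.3, 0.6, -1.0]
gripper_width: 0.0544
grasp_force: 53.8
```

```bash
python3 -c "
from h import *
p,y=slot(2);print(p,y);chain([(*p,.15,y)])"
```

```text
[0.50968196 0.15967905] 95.5
t 14.45 at [ 0.5508 -0.2889  0.1632] w 0.0544 F [-0.3  0.6 -1. ]
  travel [0.0135, 0.4503, 0.0129] rot [-0.0, 0.3, -2.0] rows 7.2
```

Request:
servo_tool(plan=[{"hand": 0.04,"travel": [0.001,0.035,0.002],"rotation": [0,0,0]},{"hand": 0.04,"travel": [0.003,0.09,0.004],"rotation": [0,0,-0.5]},{"hand": 0.04,"travel": [0.005,0.15,0.006],"rotation": [0,0,-1]},{"hand": 0.04,"travel": [0.007,0.21,0.008],"rotation": [0,0,-1.5]},{"hand": 0.04,"travel": [0.008,0.27,0.01],"rotation": [0,0.2,-2]}])

```text
time: 15.08
tool_pos: [0.5238, -0.0176, 0.1483]
ee_rot: [-0.048, 0.999, 0.001, -0.002]
ft_force: [0.6, -0.0, -1.7]
gripper_width: 0.0546
grasp_force: 53.7
```

Request:
servo_tool(plan=[{"hand": 0.04,"travel": [0,0.05,0],"rotation": [0,0,0]},{"hand": 0.04,"travel": [0,0.1,0],"rotation": [0,0,0]},{"hand": 0.04,"travel": [-0.001,0.15,0],"rotation": [0,0,0]},{"hand": 0.04,"travel": [-0.001,0.18,0],"rotation": [0,0,0]},{"hand": 0.04,"travel": [-0.001,0.18,0],"rotation": [0,0,0]}])

```text
time: 15.7
tool_pos: [0.5076, 0.1615, 0.1484]
ee_rot: [-0.05, 0.999, 0.001, -0.003]
ft_force: [0.2, -0.2, -0.9]
gripper_width: 0.0543
grasp_force: 53.8
```

Request:
servo_tool(plan=[{"hand": 0.04,"travel": [0,0,0],"rotation": [0,0,0]},{"hand": 0.04,"travel": [0,0,0],"rotation": [0,0,0]},{"hand": 0.04,"travel": [0,0,0],"rotation": [0,0,0]}])

```text
time: 16.08
tool_pos: [0.5087, 0.1592, 0.1496]
ee_rot: [-0.048, 0.999, 0.001, -0.002]
ft_force: [0.4, -0.4, -1.2]
gripper_width: 0.0546
grasp_force: 53.8
```

```bash
python3 -c "
from h import *
chain([(.5094,.1597,.06,95.5)])"
```

```text
t 16.07 at [0.5087 0.1592 0.1496] w 0.0546 F [ 0.4 -0.4 -1.2]
  travel [-0.001, 0.0002, 0.0896] rot [0.1, -0.2, -0.0] rows 1.4
```

Request:
servo_tool(plan=[{"hand": 0.04,"travel": [-0.0005,0,0.03],"rotation": [0,0,0]},{"hand": 0.04,"travel": [-0.0005,0,0.07],"rotation": [0,0,0]},{"hand": 0.04,"travel": [-0.0005,0,0.095],"rotation": [0,0,0]},{"hand": 0.04,"travel": [-0.0005,0,0.105],"rotation": [0,0,0]},{"hand": 0.04,"travel": [-0.0005,0,0.105],"rotation": [0,0,0]}])

```text
time: 16.7
tool_pos: [0.5091, 0.16, 0.0452]
ee_rot: [-0.048, 0.999, 0.001, -0.001]
ft_force: [-0.5, 0.3, -2.0]
gripper_width: 0.0541
grasp_force: 53.8
```

```bash
python3 -c "
from h import *
chain([(.5094,.1597,.0435,95.5)])"
```

```text
t 16.7 at [0.5091 0.16   0.0452] w 0.0541 F [-0.5  0.3 -2. ]
  travel [-0.0002, -0.0004, 0.0017] rot [0.1, -0.1, 0.0] rows 0.0
```

Request:
servo_tool(plan=[{"hand": 0.04,"travel": [0,0,0.0015],"rotation": [0,0,0]},{"hand": 0.04,"travel": [0,0,0.0015],"rotation": [0,0,0]},{"hand": 0.065,"travel": [0,0,0.0015],"rotation": [0,0,0]},{"hand": 0.07,"travel": [0,0,0.0015],"rotation": [0,0,0]},{"hand": 0.07,"travel": [0,0,0.0015],"rotation": [0,0,0]}])

```text
time: 17.32
tool_pos: [0.5089, 0.1603, 0.0433]
ee_rot: [-0.048, 0.999, 0.001, -0.001]
ft_force: [-0.1, 0.6, -0.9]
gripper_width: 0.0699
grasp_force: 0.0
```

Request:
servo_tool(plan=[{"hand": 0.07,"travel": [0,0,-0.03],"rotation": [0,0,0]},{"hand": 0.07,"travel": [0,0,-0.09],"rotation": [0,0,0]},{"hand": 0.085,"travel": [0,-0.01,-0.11],"rotation": [0,0,0]},{"hand": 0.085,"travel": [0,-0.06,-0.11],"rotation": [0,0,0]},{"hand": 0.085,"travel": [0,-0.12,-0.11],"rotation": [0,0,0]}])

```text
time: 17.95
tool_pos: [0.5208, 0.0401, 0.1534]
ee_rot: [-0.05, 0.999, 0.001, -0.001]
ft_force: [1.1, 0.1, -0.3]
gripper_width: 0.0848
grasp_force: 0.0
```

Run:
```python
from h import *
p,d=shot("top",5)
faces("top",d,.05,.071,.061,(.39,.66,-.24,-.14),60)
job((.4496,-.2029),0,.028,1)
W=cloud("top",d);H=hsv(p);h,s,v=H[...,0],H[...,1],H[...,2]
inb=(W[...,0]>.39)&(W[...,0]<.66)&(W[...,1]>-.35)&(W[...,1]<-.14)&(W[...,2]>.05)&(W[...,2]<.072)
for k,m in dict(mag=(h>145)&(h<178)&(s>120),cyan=(h>90)&(h<105)&(s>120)).items():
    kk,l,st,ce=cv2.connectedComponentsWithStats((m&inb).astype(np.uint8))
    for i in range(1,kk):
        if st[i,4]>12: print(k,st[i,4],ray("top",ce[i],.061)[0].round(4))
```

```text
top px 535 rect c [ 577.  -197.4] size [110.7  56.6] ang 2.0 mean [ 577.5 -197.1] z 0.0614
top px 552 rect c [ 449.7 -203.2] size [ 57.3 108.6] ang 89.5 mean [ 449.4 -202.4] z 0.0613
grip [ 0.4776 -0.2029] place [0.5711 0.1063] 185.5
t 18.0 at [0.5207 0.0341 0.1535] w 0.0849 F [-1.3 -2.9  0.5]
  travel [0.0653, -0.2319, 0.0036] rot [0.0, -0.2, 5.4] rows 3.9
  travel [0.0, 0.0, 0.124] rot [0.0, 0.0, 0.0] rows 2.0
  travel [0.0, 0.0, -0.134] rot [0.0, 0.0, 0.0] rows 2.1
  travel [-0.0935, 0.3092, 0.01] rot [-0.0, -0.0, -95.5] rows 8.9
  travel [0.0, 0.0, 0.105] rot [0.0, 0.0, 0.0] rows 1.7
mag 67 [ 0.4897 -0.2027  0.061 ]
mag 77 [ 0.4086 -0.2033  0.061 ]
cyan 24 [ 0.6159 -0.1782  0.061 ]
cyan 24 [ 0.619  -0.2142  0.061 ]
cyan 23 [ 0.5364 -0.182   0.061 ]
cyan 25 [ 0.5366 -0.2152  0.061 ]
```

Request:
servo_tool(plan=[{"hand": 0.085,"travel": [0.013,-0.05,0],"rotation": [0,0,1.5]},{"hand": 0.085,"travel": [0.03,-0.11,0],"rotation": [0,0,3]},{"hand": 0.085,"travel": [0.048,-0.17,0],"rotation": [0,0,5.2]},{"hand": 0.085,"travel": [0.065,-0.238,0.01],"rotation": [0,0,5.2]},{"hand": 0.085,"travel": [0.065,-0.238,0.03],"rotation": [0,0,5.2]}])

```text
time: 18.62
tool_pos: [0.4785, -0.206, 0.1234]
ee_rot: [-0.001, 1.0, 0.0, -0.001]
ft_force: [0.7, 0.8, 0.2]
gripper_width: 0.0851
grasp_force: 0.0
```

Request:
servo_tool(plan=[{"hand": 0.085,"travel": [0,0,0.01],"rotation": [0,0,0]},{"hand": 0.085,"travel": [0,0,0.01],"rotation": [0,0,0]},{"hand": 0.085,"travel": [0,0,0.01],"rotation": [0,0,0]},{"hand": 0.085,"travel": [0,0,0.01],"rotation": [0,0,0]}])

```text
time: 19.12
tool_pos: [0.4796, -0.2019, 0.1135]
ee_rot: [-0.004, 1.0, 0.001, -0.001]
ft_force: [-0.2, 0.0, 0.4]
gripper_width: 0.0849
grasp_force: 0.0
```

Run:
```python
from h import *
chain([(.4772,-.2028,.026,90.2)])
p,d=shot("top",6);faces("top",d,.066,.092,.079,(.40,.62,-.02,.22),60)
```

```text
t 19.12 at [ 0.4796 -0.2019  0.1135] w 0.0849 F [-0.2  0.   0.4]
  travel [0.0022, -0.001, 0.0875] rot [0.1, -0.1, 0.2] rows 1.4
top px 544 rect c [537.6 161.6] size [110.3  55.8] ang 5.0 mean [537.5 161.7] z 0.0792
```

Request:
servo_tool(plan=[{"hand": 0.085,"travel": [0.002,-0.001,0.03],"rotation": [0,0,0.2]},{"hand": 0.085,"travel": [0.002,-0.001,0.06],"rotation": [0,0,0.2]},{"hand": 0.085,"travel": [0.002,-0.001,0.087],"rotation": [0,0,0.2]},{"hand": 0.085,"travel": [0.002,-0.001,0.087],"rotation": [0,0,0.2]},{"hand": 0.05,"travel": [0.002,-0.001,0.087],"rotation": [0,0,0.2]}])

```text
time: 19.8
tool_pos: [0.4779, -0.2034, 0.0273]
ee_rot: [-0.002, 1.0, 0.0, -0.0]
ft_force: [-0.4, 0.0, 0.0]
gripper_width: 0.0693
grasp_force: 0.0
```

Request:
servo_tool(plan=[{"hand": 0.04,"travel": [0,0,0],"rotation": [0,0,0]},{"hand": 0.04,"travel": [0,0,0],"rotation": [0,0,0]},{"hand": 0.04,"travel": [0,0,0],"rotation": [0,0,0]},{"hand": 0.04,"travel": [0,0,0],"rotation": [0,0,0]}])

```text
time: 20.3
tool_pos: [0.477, -0.2032, 0.0261]
ee_rot: [-0.001, 1.0, 0.001, -0.001]
ft_force: [-0.5, 2.8, 5.1]
gripper_width: 0.0543
grasp_force: 53.6
```

Request:
servo_tool(plan=[{"hand": 0.04,"travel": [0,0,-0.02],"rotation": [0,0,0]},{"hand": 0.04,"travel": [0,0,-0.06],"rotation": [0,0,0]},{"hand": 0.04,"travel": [0,0,-0.11],"rotation": [0,0,0]},{"hand": 0.04,"travel": [0,0,-0.15],"rotation": [0,0,0]},{"hand": 0.04,"travel": [0,0,-0.15],"rotation": [0,0,0]}])

```text
time: 20.92
tool_pos: [0.4781, -0.2041, 0.1784]
ee_rot: [-0.001, 1.0, 0.0, 0.001]
ft_force: [-0.1, -0.1, -2.8]
gripper_width: 0.0545
grasp_force: 53.4
```

```bash
python3 -c "
from h import *
p,y=slot(1);print(p,y);chain([(*p,.16,y)])"
```

```text
[0.57107905 0.10631804] 185.5
t 20.93 at [ 0.4781 -0.2041  0.1784] w 0.0545 F [-0.1 -0.1 -2.8]
  travel [-0.0936, 0.3102, 0.0187] rot [-0.0, 0.1, -95.4] rows 8.9
```

Request:
servo_tool(plan=[{"hand": 0.04,"travel": [-0.008,0.025,0.002],"rotation": [0,0,-9]},{"hand": 0.04,"travel": [-0.018,0.06,0.004],"rotation": [0,0,-18]},{"hand": 0.04,"travel": [-0.03,0.1,0.006],"rotation": [0,0,-28]},{"hand": 0.04,"travel": [-0.042,0.14,0.008],"rotation": [0,0,-38]},{"hand": 0.04,"travel": [-0.055,0.18,0.01],"rotation": [0,0,-47]}])

```text
time: 21.55
tool_pos: [0.5308, -0.0222, 0.1631]
ee_rot: [-0.402, 0.916, 0.002, -0.003]
ft_force: [1.1, -1.0, -1.3]
gripper_width: 0.0544
grasp_force: 53.3
```

```bash
python3 -c "
from h import *
p,y=slot(1);chain([(*p,.15,y)])"
```

```text
t 21.55 at [ 0.5308 -0.0222  0.1631] w 0.0544 F [ 1.1 -1.  -1.3]
  travel [-0.122, 0.0572, 0.013] rot [0.4, -0.1, -48.1] rows 4.5
```

Request:
servo_tool(plan=[{"hand": 0.04,"travel": [-0.025,0.012,0.003],"rotation": [0,0,-10]},{"hand": 0.04,"travel": [-0.055,0.026,0.006],"rotation": [0,0,-20]},{"hand": 0.04,"travel": [-0.085,0.04,0.01],"rotation": [0,0,-30]},{"hand": 0.04,"travel": [-0.11,0.051,0.013],"rotation": [0,0,-40]},{"hand": 0.04,"travel": [-0.123,0.057,0.013],"rotation": [0.3,0,-48.3]}])

```text
time: 22.18
tool_pos: [0.5724, 0.1064, 0.1493]
ee_rot: [0.742, -0.671, -0.001, 0.002]
ft_force: [-0.4, 0.3, -2.1]
gripper_width: 0.0545
grasp_force: 53.3
```

Request:
servo_tool(plan=[{"hand": 0.04,"travel": [0,0,0],"rotation": [0,0,0]},{"hand": 0.04,"travel": [0,0,0],"rotation": [0,0,0]},{"hand": 0.04,"travel": [0,0,0],"rotation": [0,0,0]},{"hand": 0.04,"travel": [0,0,0],"rotation": [0,0,0]}])

```text
time: 22.68
tool_pos: [0.5734, 0.105, 0.1528]
ee_rot: [0.739, -0.673, 0.001, -0.001]
ft_force: [0.4, 0.1, -1.9]
gripper_width: 0.0542
grasp_force: 53.3
```

```bash
python3 -c "
from h import *
p,y=slot(1);chain([(*p,.044,y)])"
```

```text
t 22.68 at [0.5734 0.105  0.1528] w 0.0542 F [ 0.4  0.1 -1.9]
  travel [-0.0015, 0.0023, 0.1088] rot [-0.1, 0.0, -0.1] rows 1.7
```

Request:
servo_tool(plan=[{"hand": 0.04,"travel": [-0.0015,0.002,0.03],"rotation": [0,0,0]},{"hand": 0.04,"travel": [-0.0015,0.002,0.07],"rotation": [0,0,0]},{"hand": 0.04,"travel": [-0.0015,0.002,0.095],"rotation": [0,0,0]},{"hand": 0.04,"travel": [-0.0015,0.002,0.1],"rotation": [0,0,0]},{"hand": 0.04,"travel": [-0.0015,0.002,0.1],"rotation": [0,0,0]}])

```text
time: 23.3
tool_pos: [0.5719, 0.1067, 0.0537]
ee_rot: [0.74, -0.673, 0.001, -0.001]
ft_force: [0.0, -0.0, -0.9]
gripper_width: 0.0545
grasp_force: 53.4
```

```bash
python3 -c "
from h import *
p,y=slot(1);chain([(*p,.044,y)])"
```

```text
t 23.3 at [0.5719 0.1067 0.0537] w 0.0545 F [ 0.  -0.  -0.9]
  travel [0.0003, 0.0009, 0.0097] rot [-0.1, -0.0, -0.1] rows 0.2
```

Request:
servo_tool(plan=[{"hand": 0.04,"travel": [0,0.001,0.0095],"rotation": [0,0,0]},{"hand": 0.04,"travel": [0,0.001,0.0095],"rotation": [0,0,0]},{"hand": 0.04,"travel": [0,0.001,0.0095],"rotation": [0,0,0]},{"hand": 0.065,"travel": [0,0.001,0.0095],"rotation": [0,0,0]},{"hand": 0.07,"travel": [0,0.001,0.0095],"rotation": [0,0,0]}])

```text
time: 23.92
tool_pos: [0.5703, 0.1066, 0.0432]
ee_rot: [0.74, -0.673, 0.0, -0.0]
ft_force: [-0.0, -0.1, 0.2]
gripper_width: 0.0702
grasp_force: 0.0
```

Request:
servo_tool(plan=[{"hand": 0.07,"travel": [0,0,0],"rotation": [0,0,0]},{"hand": 0.07,"travel": [0,0,-0.03],"rotation": [0,0,0]},{"hand": 0.07,"travel": [0,0,-0.08],"rotation": [0,0,0]},{"hand": 0.07,"travel": [0,0,-0.11],"rotation": [0,0,0]},{"hand": 0.085,"travel": [0,0,-0.11],"rotation": [0,0,0]}])

```text
time: 24.55
tool_pos: [0.5716, 0.1071, 0.1567]
ee_rot: [0.74, -0.673, 0.002, -0.003]
ft_force: [-0.2, 0.2, -0.7]
gripper_width: 0.0847
grasp_force: 0.0
```

```bash
python3 -c "
from h import *
chain([(.56,-.046,.15,138),(*grip((.5775,-.1973),1.8,-.028),.12,91.8)])"
```

```text
t 24.55 at [0.5716 0.1071 0.1567] w 0.0847 F [-0.2  0.2 -0.7]
  travel [0.1513, 0.0261, 0.0063] rot [-0.3, 0.2, 47.4] rows 4.4
  travel [0.1201, -0.094, 0.03] rot [0.0, 0.0, 46.2] rows 4.3
```

Request:
servo_tool(plan=[{"hand": 0.085,"travel": [0.03,0.005,0],"rotation": [0,0,9]},{"hand": 0.085,"travel": [0.06,0.01,0],"rotation": [0,0,18]},{"hand": 0.085,"travel": [0.09,0.015,0],"rotation": [0,0,28]},{"hand": 0.085,"travel": [0.12,0.02,0],"rotation": [0,0,38]},{"hand": 0.085,"travel": [0.151,0.026,0.006],"rotation": [-0.2,0.2,47.4]}])

```text
time: 25.18
tool_pos: [0.5584, -0.047, 0.1465]
ee_rot: [-0.405, 0.914, -0.0, -0.002]
ft_force: [-0.1, -0.4, -0.5]
gripper_width: 0.0852
grasp_force: 0.0
```

Request:
servo_tool(plan=[{"hand": 0.085,"travel": [0.028,-0.022,0],"rotation": [0,0,10]},{"hand": 0.085,"travel": [0.06,-0.046,0],"rotation": [0,0,20]},{"hand": 0.085,"travel": [0.09,-0.07,0],"rotation": [0,0,30]},{"hand": 0.085,"travel": [0.12,-0.094,0.01],"rotation": [0,0,40]},{"hand": 0.085,"travel": [0.12,-0.094,0.03],"rotation": [0,0,46.2]}])

```text
time: 25.8
tool_pos: [0.5478, -0.2005, 0.1167]
ee_rot: [-0.012, 1.0, -0.001, -0.002]
ft_force: [1.0, -0.1, -0.2]
gripper_width: 0.0849
grasp_force: 0.0
```

Request:
servo_tool(plan=[{"hand": 0.085,"travel": [0,0,0],"rotation": [0,0,0]},{"hand": 0.085,"travel": [0,0,0],"rotation": [0,0,0]},{"hand": 0.085,"travel": [0,0,0],"rotation": [0,0,0]},{"hand": 0.085,"travel": [0,0,0],"rotation": [0,0,0]}])

```text
time: 26.3
tool_pos: [0.5487, -0.1979, 0.1183]
ee_rot: [-0.017, 1.0, -0.001, -0.001]
ft_force: [-0.1, 0.8, 0.4]
gripper_width: 0.085
grasp_force: 0.0
```

Run:
```python
from h import *
chain([(*grip((.5775,-.1973),1.8,-.028),.026,91.8)])
p,d=shot("top",7);faces("top",d,.066,.092,.079,(.40,.65,-.02,.22),60)
```

```text
t 26.3 at [ 0.5487 -0.1979  0.1183] w 0.085 F [-0.1  0.8  0.4]
  travel [-0.001, -0.0001, 0.0923] rot [-0.1, -0.1, 0.1] rows 1.5
top px 810 rect c [540.5 135.3] size [111.3 111.4] ang 6.6 mean [548.2 144.7] z 0.0795
top px 175 rect c [494.9  61.3] size [115.9  17.5] ang 5.0 mean [493.8  61.5] z 0.0796
```

Request:
servo_tool(plan=[{"hand": 0.085,"travel": [-0.001,0,0.03],"rotation": [0,0,0]},{"hand": 0.085,"travel": [-0.001,0,0.06],"rotation": [0,0,0]},{"hand": 0.085,"travel": [-0.001,0,0.092],"rotation": [0,0,0]},{"hand": 0.085,"travel": [-0.001,0,0.092],"rotation": [0,0,0]},{"hand": 0.05,"travel": [-0.001,0,0.092],"rotation": [0,0,0]}])

```text
time: 26.98
tool_pos: [0.5504, -0.1986, 0.0275]
ee_rot: [-0.016, 1.0, -0.001, 0.0]
ft_force: [-0.8, 0.5, 1.1]
gripper_width: 0.0695
grasp_force: 0.0
```

Request:
servo_tool(plan=[{"hand": 0.04,"travel": [0,0,0],"rotation": [0,0,0]},{"hand": 0.04,"travel": [0,0,0],"rotation": [0,0,0]},{"hand": 0.04,"travel": [0,0,0],"rotation": [0,0,0]},{"hand": 0.04,"travel": [0,0,0],"rotation": [0,0,0]}])

```text
time: 27.48
tool_pos: [0.5493, -0.1984, 0.026]
ee_rot: [-0.016, 1.0, -0.001, -0.001]
ft_force: [-0.5, 1.3, 4.9]
gripper_width: 0.0546
grasp_force: 53.9
```

Request:
servo_tool(plan=[{"hand": 0.04,"travel": [0,0,-0.02],"rotation": [0,0,0]},{"hand": 0.04,"travel": [0,0,-0.06],"rotation": [0,0,0]},{"hand": 0.04,"travel": [0,0,-0.11],"rotation": [0,0,0]},{"hand": 0.04,"travel": [0,0,-0.15],"rotation": [0,0,0]},{"hand": 0.04,"travel": [0,0,-0.15],"rotation": [0,0,0]}])

```text
time: 28.1
tool_pos: [0.5509, -0.1986, 0.1806]
ee_rot: [-0.016, 1.0, -0.002, 0.002]
ft_force: [0.1, 0.3, -2.3]
gripper_width: 0.0545
grasp_force: 53.4
```

```bash
python3 -c "
from h import *
p,y=slot(3);print(p,y);chain([(.49,-.05,.17,138),(*p,.16,y)])"
```

```text
[0.45632095 0.09828196] 185.5
t 28.1 at [ 0.5509 -0.1986  0.1806] w 0.0545 F [ 0.1  0.3 -2.3]
  travel [0.0561, 0.1505, 0.0098] rot [-0.3, 0.1, -46.2] rows 4.3
  travel [-0.0877, 0.1242, 0.01] rot [-0.0, 0.0, -47.5] rows 4.4
```

Request:
servo_tool(plan=[{"hand": 0.04,"travel": [0.008,0.022,0],"rotation": [0,0,-9]},{"hand": 0.04,"travel": [0.018,0.05,0],"rotation": [0,0,-18]},{"hand": 0.04,"travel": [0.03,0.085,0],"rotation": [0,0,-27]},{"hand": 0.04,"travel": [0.043,0.12,0.005],"rotation": [0,0,-37]},{"hand": 0.04,"travel": [0.056,0.15,0.01],"rotation": [-0.2,0,-46.2]}])

```text
time: 28.72
tool_pos: [0.4875, -0.0489, 0.1644]
ee_rot: [-0.41, 0.912, 0.002, -0.003]
ft_force: [0.1, 0.3, -1.1]
gripper_width: 0.0547
grasp_force: 53.6
```

Request:
servo_tool(plan=[{"hand": 0.04,"travel": [-0.018,0.025,0],"rotation": [0,0,-10]},{"hand": 0.04,"travel": [-0.038,0.055,0],"rotation": [0,0,-20]},{"hand": 0.04,"travel": [-0.06,0.085,0],"rotation": [0,0,-30]},{"hand": 0.04,"travel": [-0.078,0.11,0.005],"rotation": [0,0,-39]},{"hand": 0.04,"travel": [-0.088,0.124,0.01],"rotation": [0,0,-47.5]}])

```text
time: 29.35
tool_pos: [0.4542, 0.0995, 0.1548]
ee_rot: [0.743, -0.67, -0.002, 0.002]
ft_force: [-0.6, -0.3, -1.3]
gripper_width: 0.0544
grasp_force: 53.6
```

Request:
servo_tool(plan=[{"hand": 0.04,"travel": [0,0,0],"rotation": [0,0,0]},{"hand": 0.04,"travel": [0,0,0],"rotation": [0,0,0]},{"hand": 0.04,"travel": [0,0,0],"rotation": [0,0,0]},{"hand": 0.04,"travel": [0,0,0],"rotation": [0,0,0]}])

```text
time: 29.85
tool_pos: [0.4554, 0.0979, 0.1558]
ee_rot: [0.74, -0.673, -0.002, 0.001]
ft_force: [-0.7, 0.4, -1.5]
gripper_width: 0.0542
grasp_force: 53.5
```

```bash
python3 -c "
from h import *
p,y=slot(3);chain([(*p,.044,y)])"
```

```text
t 29.85 at [0.4554 0.0979 0.1558] w 0.0542 F [-0.7  0.4 -1.5]
  travel [-0.0002, -0.0014, 0.1118] rot [0.2, 0.1, -0.0] rows 1.8
```

Request:
servo_tool(plan=[{"hand": 0.04,"travel": [0,-0.001,0.03],"rotation": [0,0,0]},{"hand": 0.04,"travel": [0,-0.001,0.07],"rotation": [0,0,0]},{"hand": 0.04,"travel": [0,-0.001,0.095],"rotation": [0.2,0,0]},{"hand": 0.04,"travel": [0,-0.001,0.102],"rotation": [0.2,0,0]},{"hand": 0.04,"travel": [0,-0.001,0.102],"rotation": [0.2,0,0]}])

```text
time: 30.48
tool_pos: [0.4561, 0.0984, 0.0543]
ee_rot: [0.74, -0.672, -0.0, -0.0]
ft_force: [-0.3, 0.2, -1.3]
gripper_width: 0.0542
grasp_force: 53.4
```

```bash
python3 -c "
from h import *
p,y=slot(3);chain([(*p,.044,y)])"
```

```text
t 30.48 at [0.4561 0.0984 0.0543] w 0.0542 F [-0.3  0.2 -1.3]
  travel [0.0002, -0.0002, 0.0103] rot [0.0, 0.1, 0.0] rows 0.2
```

Release, retreat up and move to the side, so the pallet and the cartridge are in view.

Request:
servo_tool(plan=[{"hand": 0.04,"travel": [0,0,0.01],"rotation": [0,0,0]},{"hand": 0.04,"travel": [0,0,0.01],"rotation": [0,0,0]},{"hand": 0.04,"travel": [0,0,0.01],"rotation": [0,0,0]},{"hand": 0.065,"travel": [0,0,0.01],"rotation": [0,0,0]},{"hand": 0.07,"travel": [0,0,0.01],"rotation": [0,0,0]}])

```text
time: 31.1
tool_pos: [0.4559, 0.0986, 0.044]
ee_rot: [0.74, -0.672, -0.001, -0.0]
ft_force: [0.1, 0.8, -0.2]
gripper_width: 0.0696
grasp_force: 0.0
```

Request:
servo_tool(plan=[{"hand": 0.07,"travel": [0,0,0],"rotation": [0,0,0]},{"hand": 0.07,"travel": [0,0,-0.03],"rotation": [0,0,0]},{"hand": 0.07,"travel": [0,0,-0.08],"rotation": [0,0,0]},{"hand": 0.07,"travel": [0,0,-0.12],"rotation": [0,0,0]},{"hand": 0.085,"travel": [0.06,0,-0.13],"rotation": [0,0,0]}])

```text
time: 31.72
tool_pos: [0.4629, 0.0405, 0.1769]
ee_rot: [0.742, -0.67, 0.0, -0.002]
ft_force: [1.7, -1.0, -0.7]
gripper_width: 0.0846
grasp_force: 0.0
```

Request:
servo_tool(plan=[{"hand": 0.085,"travel": [0.06,0,0],"rotation": [0,0,0]},{"hand": 0.085,"travel": [0.12,0,0],"rotation": [0,0,0]},{"hand": 0.085,"travel": [0.18,0,0],"rotation": [0,0,0]},{"hand": 0.085,"travel": [0.22,0,0],"rotation": [0,0,0]},{"hand": 0.085,"travel": [0.24,0,0],"rotation": [0,0,0]}])

```text
time: 32.35
tool_pos: [0.4846, -0.2023, 0.173]
ee_rot: [0.74, -0.673, -0.001, 0.0]
ft_force: [-0.6, 0.9, -0.6]
gripper_width: 0.085
grasp_force: 0.0
```

Run:
```python
from h import *
p,d=shot("top",8);ps,ds=shot("side",8);cv2.imwrite("pics/t8.png",np.hstack([p[120:300,130:420],ps[120:300,120:410]]).repeat(1,0)[:,:,::-1])
W=cloud("top",d)
for n,b in dict(s0=(.4,.547,-.02,.072),s2=(.479,.63,.132,.23),s1=(.543,.65,0,.136),s3=(.40,.486,.069,.22)).items():
    print(n,end=" ");faces("top",d,.066,.092,.079,b,60)
for k in range(4):
    a=np.radians(PA);v=np.array([(-28,-56),(56,-28),(28,56),(-56,28)][k])
    print(k,(PC*1000+np.array([[np.cos(a),-np.sin(a)],[np.sin(a),np.cos(a)]])@v).round(1))
for n in("top","side"):
    p,d=load(n,8);H=hsv(p);faces(n,d,.03,.05,.04,(.50,.75,.25,.45),40)
    cy=(H[...,0]>92)&(H[...,0]<108)&(H[...,1]>120)&(H[...,2]>100);b=(168,150,206,188) if n=="top" else(140,225,195,270)
    m=blob(cy,b);print("patch",m.sum(),rect(n,m,.04),ray(n,np.argwhere(m)[:,::-1],.04).mean(0))
chain([])
```

```text
s0 top px 72 rect c [452.7  61.9] size [20.1 36.9] ang 89.6 mean [453.1  62.4] z 0.0783
s2 top px 547 rect c [537.4 161.6] size [110.6  55.8] ang 5.0 mean [537.5 161.6] z 0.0792
s1 top px 262 rect c [571.3 108.2] size [53.9 57.7] ang 89.7 mean [571.9 107. ] z 0.0794
s3 top px 565 rect c [455.  125.6] size [107.4  60.3] ang 89.5 mean [456.3 127.2] z 0.0795
0 [491.2  43.9]
1 [572.1  79.8]
2 [536.2 160.7]
3 [455.3 124.8]
top px 384 rect c [603.8 376.4] size [101.1  45.6] ang 89.5 mean [602.4 377.6] z 0.0403
top px 133 rect c [517.5 285.2] size [58.8 34.7] ang 89.5 mean [513.7 284.4] z 0.0403
patch 163 ((602.032958984375, 374.1018981933594), (62.530555725097656, 28.025653839111328), 89.45175170898438) [0.60194934 0.3728059  0.04      ]
side px 453 rect c [593.5 382.2] size [103.3  54.3] ang 86.8 mean [593.2 382.8] z 0.0389
side px 95 rect c [504.8 282.9] size [40.9 39.5] ang 48.9 mean [511.5 284.1] z 0.04
patch 169 ((599.1918334960938, 369.95831298828125), (63.748130798339844, 31.81369400024414), 87.95157623291016) [0.59920084 0.37041711 0.04      ]
t 32.45 at [ 0.4846 -0.202   0.1729] w 0.0849 F [ 1.2  0.3 -0.7]
```

View pics/t8.png

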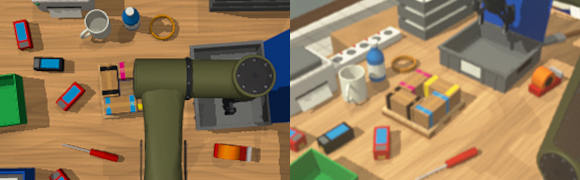

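The cartridge has been knocked from about (0.630, 0.347) to (0.603, 0.377). In the left half of the picture it is at crop (52,64), full image about (182,184). All four cartons lie on the pallet.

```bash
python3 -c "
from h import *
chain([(.54,.08,.21,182),(.6025,.373,.15,179.5),(.6025,.373,.018,179.5)])"
```

```text
t 32.45 at [ 0.4846 -0.202   0.1729] w 0.0849 F [ 1.2  0.3 -0.7]
  travel [-0.2756, -0.0815, -0.0369] rot [0.1, 0.1, 3.4] rows 4.6
  travel [-0.2906, -0.0727, 0.06] rot [-0.0, -0.0, 2.5] rows 4.9
  travel [0.0, 0.0, 0.132] rot [0.0, 0.0, 0.0] rows 2.1
```

Request:
servo_tool(plan=[{"hand": 0.085,"travel": [-0.05,-0.015,-0.01],"rotation": [0,0,1]},{"hand": 0.085,"travel": [-0.105,-0.03,-0.02],"rotation": [0,0,2]},{"hand": 0.085,"travel": [-0.16,-0.047,-0.03],"rotation": [0,0,3]},{"hand": 0.085,"travel": [-0.218,-0.064,-0.037],"rotation": [0,0,3.4]},{"hand": 0.085,"travel": [-0.2755,-0.0815,-0.037],"rotation": [0,0,3.4]}])

```text
time: 33.08
tool_pos: [0.5394, 0.0846, 0.2119]
ee_rot: [0.721, -0.693, -0.0, -0.001]
ft_force: [0.1, -0.1, -0.8]
gripper_width: 0.0851
grasp_force: 0.0
```

Request:
servo_tool(plan=[{"hand": 0.085,"travel": [-0.058,-0.014,0.005],"rotation": [0,0,0.5]},{"hand": 0.085,"travel": [-0.116,-0.029,0.015],"rotation": [0,0,1]},{"hand": 0.085,"travel": [-0.175,-0.044,0.03],"rotation": [0,0,1.5]},{"hand": 0.085,"travel": [-0.234,-0.0585,0.045],"rotation": [0,0,2]},{"hand": 0.085,"travel": [-0.29,-0.0725,0.06],"rotation": [0,0,2.5]}])

```text
time: 33.7
tool_pos: [0.6004, 0.3773, 0.1506]
ee_rot: [-0.705, 0.709, 0.001, 0.0]
ft_force: [1.5, -0.1, 0.4]
gripper_width: 0.0852
grasp_force: 0.0
```

Request:
servo_tool(plan=[{"hand": 0.085,"travel": [0,0,0.02],"rotation": [0,0,0]},{"hand": 0.085,"travel": [0,0,0.05],"rotation": [0,0,0]},{"hand": 0.085,"travel": [0,0,0.05],"rotation": [0,0,0]},{"hand": 0.085,"travel": [0,0,0.05],"rotation": [0,0,0]},{"hand": 0.085,"travel": [0,0,0.05],"rotation": [0,0,0]}])

```text
time: 34.33
tool_pos: [0.6016, 0.3747, 0.1034]
ee_rot: [-0.705, 0.709, 0.001, 0.002]
ft_force: [1.0, -0.3, -0.9]
gripper_width: 0.085
grasp_force: 0.0
```

Run:
```python
from h import *
chain([(.6025,.373,.018,179.5)])
ps,ds=shot("side",9);p,d=shot("top",9);faces("side",ds,.03,.05,.04,(.5,.75,.3,.45),40);H=hsv(ps);m=blob((H[...,0]>92)&(H[...,0]<108)&(H[...,1]>120)&(H[...,2]>100),(140,225,195,275));print(ray("side",np.argwhere(m)[:,::-1],.04).mean(0))
for n,b in dict(s0=(.4,.547,-.02,.072),s1=(.543,.65,0,.136)).items(): faces("top",d,.066,.092,.079,b,60)
```

```text
t 34.33 at [0.6016 0.3747 0.1034] w 0.085 F [ 1.  -0.3 -0.9]
  travel [0.002, -0.0008, 0.0854] rot [-0.1, 0.2, 0.1] rows 1.4
side px 446 rect c [591.9 381.8] size [102.5  55.6] ang 88.1 mean [593.3 383.2] z 0.0388
[0.5989288  0.36985137 0.04      ]
top px 566 rect c [489.7  41.6] size [ 60.3 111. ] ang 89.6 mean [488.7  43.6] z 0.0794
top px 574 rect c [574.5  78.5] size [ 62.1 114.9] ang 1.5 mean [573.3  76. ] z 0.0792
```

Request:
servo_tool(plan=[{"hand": 0.085,"travel": [0.001,-0.001,0.03],"rotation": [0,0,0]},{"hand": 0.085,"travel": [0.001,-0.001,0.06],"rotation": [0,0,0]},{"hand": 0.085,"travel": [0.001,-0.001,0.085],"rotation": [0,0,0]},{"hand": 0.085,"travel": [0.001,-0.001,0.085],"rotation": [0,0,0]},{"hand": 0.04,"travel": [0.001,-0.001,0.085],"rotation": [0,0,0]}])

```text
time: 35.05
tool_pos: [0.6027, 0.374, 0.0179]
ee_rot: [-0.705, 0.709, 0.0, 0.001]
ft_force: [0.4, -0.5, 0.2]
gripper_width: 0.0694
grasp_force: 0.0
```

Request:
servo_tool(plan=[{"hand": 0.03,"travel": [0,0,0],"rotation": [0,0,0]},{"hand": 0.03,"travel": [0,0,0],"rotation": [0,0,0]},{"hand": 0.03,"travel": [0,0,0],"rotation": [0,0,0]},{"hand": 0.03,"travel": [0,0,0],"rotation": [0,0,0]}])

```text
time: 35.55
tool_pos: [0.6027, 0.3743, 0.0182]
ee_rot: [-0.705, 0.709, 0.0, 0.002]
ft_force: [-0.6, 0.2, 5.0]
gripper_width: 0.0453
grasp_force: 53.8
```

Request:
servo_tool(plan=[{"hand": 0.03,"travel": [0,0,-0.02],"rotation": [0,0,0]},{"hand": 0.03,"travel": [0,0,-0.06],"rotation": [0,0,0]},{"hand": 0.03,"travel": [0,0,-0.11],"rotation": [0,0,0]},{"hand": 0.03,"travel": [0,0,-0.17],"rotation": [0,0,0]},{"hand": 0.03,"travel": [0,0,-0.17],"rotation": [0,0,0]}])

```text
time: 36.17
tool_pos: [0.6041, 0.3742, 0.1949]
ee_rot: [-0.705, 0.709, -0.0, 0.006]
ft_force: [-1.4, 0.3, -1.5]
gripper_width: 0.0451
grasp_force: 53.1
```

```bash
python3 -c "
from h import *
chain([(.55,.08,.19,183),(.52,-.21,.19,183.5),(.52,-.24,.16,183.5)])"
```

```text
t 36.17 at [0.6041 0.3742 0.1949] w 0.0451 F [-1.4  0.3 -1.5]
  travel [0.2946, 0.0522, 0.002] rot [-0.5, 0.5, -3.4] rows 4.8
  travel [0.288, 0.0451, 0.0] rot [0.0, 0.0, -0.5] rows 4.7
  travel [0.0299, 0.0018, 0.03] rot [0.0, 0.0, 0.0] rows 0.7
```

Request:
servo_tool(plan=[{"hand": 0.03,"travel": [0.04,0.007,0],"rotation": [0,0,-0.5]},{"hand": 0.03,"travel": [0.1,0.018,0],"rotation": [0,0,-1]},{"hand": 0.03,"travel": [0.16,0.028,0],"rotation": [0,0,-2]},{"hand": 0.03,"travel": [0.22,0.039,0],"rotation": [0,0,-3]},{"hand": 0.03,"travel": [0.28,0.05,0],"rotation": [0,0,-3.4]}])

```text
time: 36.8
tool_pos: [0.5493, 0.0917, 0.1859]
ee_rot: [0.726, -0.688, -0.001, -0.0]
ft_force: [0.9, -1.0, -0.4]
gripper_width: 0.045
grasp_force: 53.0
```

Request:
servo_tool(plan=[{"hand": 0.03,"travel": [0.06,0.009,0],"rotation": [0,0,0]},{"hand": 0.03,"travel": [0.12,0.019,0],"rotation": [0,0,0]},{"hand": 0.03,"travel": [0.18,0.028,0],"rotation": [0,0,0]},{"hand": 0.03,"travel": [0.24,0.038,0],"rotation": [0,0,0]},{"hand": 0.03,"travel": [0.3,0.045,0],"rotation": [0,0,0]}])

```text
time: 37.42
tool_pos: [0.5204, -0.2101, 0.1858]
ee_rot: [0.726, -0.688, -0.001, -0.0]
ft_force: [1.0, 0.4, -0.9]
gripper_width: 0.0454
grasp_force: 52.9
```

Request:
servo_tool(plan=[{"hand": 0.03,"travel": [0.03,0.002,0.02],"rotation": [0,0,0]},{"hand": 0.03,"travel": [0.03,0.002,0.02],"rotation": [0,0,0]},{"hand": 0.03,"travel": [0.03,0.002,0.02],"rotation": [0,0,0]}])

```text
time: 37.8
tool_pos: [0.5208, -0.2382, 0.1656]
ee_rot: [0.726, -0.688, -0.001, -0.0]
ft_force: [-0.2, 0.6, -1.3]
gripper_width: 0.0452
grasp_force: 52.9
```

```bash
python3 -c "
from h import *
chain([(.52,-.24,.026,183.5)])"
```

```text
t 37.8 at [ 0.5208 -0.2382  0.1656] w 0.0452 F [-0.2  0.6 -1.3]
  travel [0.002, 0.0007, 0.1396] rot [0.0, 0.1, -0.5] rows 2.2
```

Request:
servo_tool(plan=[{"hand": 0.03,"travel": [0.001,0,0.05],"rotation": [0,0,0]},{"hand": 0.03,"travel": [0.001,0,0.1],"rotation": [0,0,0]},{"hand": 0.03,"travel": [0.001,0,0.13],"rotation": [0,0,0]},{"hand": 0.03,"travel": [0.001,0,0.14],"rotation": [0,0,0]},{"hand": 0.03,"travel": [0.001,0,0.14],"rotation": [0,0,0]}])

```text
time: 38.42
tool_pos: [0.5218, -0.2387, 0.0267]
ee_rot: [0.726, -0.688, 0.0, -0.0]
ft_force: [-1.2, -0.5, -1.5]
gripper_width: 0.045
grasp_force: 52.9
```

Request:
servo_tool(plan=[{"hand": 0.03,"travel": [0,0,0],"rotation": [0,0,0]},{"hand": 0.07,"travel": [0,0,0],"rotation": [0,0,0]},{"hand": 0.08,"travel": [0,0,0],"rotation": [0,0,0]},{"hand": 0.08,"travel": [0,0,0],"rotation": [0,0,0]}])

```text
time: 38.92
tool_pos: [0.521, -0.2393, 0.0256]
ee_rot: [0.726, -0.688, -0.0, -0.0]
ft_force: [-0.7, 0.1, -1.5]
gripper_width: 0.0798
grasp_force: 0.0
```

Request:
servo_tool(plan=[{"hand": 0.08,"travel": [0,0,-0.04],"rotation": [0,0,0]},{"hand": 0.08,"travel": [0,0,-0.1],"rotation": [0,0,0]},{"hand": 0.06,"travel": [0,0,-0.16],"rotation": [0,0,0]},{"hand": 0.045,"travel": [0,0,-0.22],"rotation": [0,0,0]},{"hand": 0.045,"travel": [0,0,-0.28],"rotation": [0,0,0]}])

```text
time: 39.55
tool_pos: [0.5206, -0.2395, 0.3075]
ee_rot: [0.726, -0.688, -0.0, -0.0]
ft_force: [1.4, 0.0, 0.4]
gripper_width: 0.0453
grasp_force: 0.0
```

Run:
```python
from h import *
p,d=shot("side",10);q,e=shot("top",10)
for n,dd in(("side",d),("top",e)):
    print(n);faces(n,dd,.036,.056,.046,(.41,.63,-.35,-.16),40)
    W=cloud(n,dd);m=(W[...,2]>.2)&(W[...,2]<.32)&(W[...,1]<-.36)&(W[...,0]>.35)&(W[...,0]<.7)
    X=W[m];hb=X[(X[:,2]>.27)];print(len(X),np.nanmean(X,0))
    H=hsv(np.load(f"pics/{n}10.npz")["p"]);bl=m&(H[...,0]>105)&(H[...,0]<125)&(H[...,1]>130);Y=W[bl];A=np.c_[Y[:,2],Y[:,0],np.ones(len(Y))];
    if len(Y)>30: c=np.linalg.lstsq(A,Y[:,1],rcond=None)[0];print("lid plane y=",c,"lean deg",np.degrees(np.arctan(-c[0])))
    dk=m&(H[...,2]<60)&(W[...,2]>.27)&(W[...,1]<-.42);print("handle",dk.sum(),np.nanmean(W[dk],0) if dk.any() else "")
chain([])
cv2.imwrite("pics/s10.png",np.hstack([p[60:260,220:440],q[120:300,130:430][:,:].copy() if 0 else cv2.copyMakeBorder(q[130:300,250:450],0,30,0,0,cv2.BORDER_CONSTANT)])[:,:,::-1])
```

```text
side
side px 245 rect c [ 513.1 -226.1] size [ 52.6 110.9] ang 1.1 mean [ 513.9 -225.5] z 0.0448
2997 [ 0.51336147 -0.96024751  0.25526611]
lid plane y= [-0.1788821   0.06220863 -0.38734393] lean deg 10.141920727501475
handle 0 
top
top px 389 rect c [ 524.1 -233.5] size [96.9 44.9] ang 89.5 mean [ 523.2 -234.2] z 0.0468
1280 [ 0.46552564 -0.41146874  0.2712827 ]
lid plane y= [-0.19289413  0.06078537 -0.38316823] lean deg 10.917925802199882
handle 119 [ 0.5098807  -0.44597968  0.29995196]
t 39.65 at [ 0.5221 -0.2409  0.3141] w 0.0449 F [-0.2  0.5  0.8]
```

View pics/s10.png

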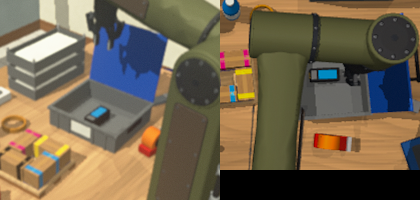

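The cartridge lies flat in the case and the lid is at 10° past upright, on its stop. The handle is at about (0.53, -0.447, 0.295). Next I go over it with the fingers turned back across the bar.

```bash
python3 -c "
from h import *
chain([(.525,-.30,.39,138.5),(.530,-.449,.36,93.8)])"
```

```text
t 39.65 at [ 0.5221 -0.2409  0.3141] w 0.0449 F [-0.2  0.5  0.8]
  travel [0.0595, -0.0006, -0.0757] rot [-0.7, 0.0, 44.5] rows 4.2
  travel [0.1083, -0.1025, 0.03] rot [0.0, 0.0, 44.7] rows 4.2
```

Request:
servo_tool(plan=[{"hand": 0.026,"travel": [0,0,-0.03],"rotation": [0,0,9]},{"hand": 0.026,"travel": [0.01,0,-0.06],"rotation": [0,0,18]},{"hand": 0.026,"travel": [0.03,0,-0.075],"rotation": [0,0,28]},{"hand": 0.026,"travel": [0.05,0,-0.075],"rotation": [0,0,37]},{"hand": 0.026,"travel": [0.06,-0.001,-0.076],"rotation": [-0.2,0,45]}])

```text
time: 40.28
tool_pos: [0.5252, -0.3003, 0.3811]
ee_rot: [-0.405, 0.915, 0.002, -0.001]
ft_force: [-0.4, -0.0, 0.7]
gripper_width: 0.0264
grasp_force: 0.0
```

Request:
servo_tool(plan=[{"hand": 0.026,"travel": [0.022,-0.02,0],"rotation": [0,0,9]},{"hand": 0.026,"travel": [0.045,-0.042,0],"rotation": [0,0,18]},{"hand": 0.026,"travel": [0.07,-0.066,0],"rotation": [0,0,27]},{"hand": 0.026,"travel": [0.095,-0.09,0],"rotation": [0,0,37]},{"hand": 0.026,"travel": [0.108,-0.1025,0.02],"rotation": [0,0,44.7]}])

```text
time: 40.9
tool_pos: [0.5291, -0.4503, 0.3613]
ee_rot: [-0.026, 1.0, 0.001, -0.001]
ft_force: [0.1, 0.2, 0.0]
gripper_width: 0.0259
grasp_force: 0.0
```

Request:
servo_tool(plan=[{"hand": 0.026,"travel": [0,0,0],"rotation": [0,0,0]},{"hand": 0.026,"travel": [0,0,0],"rotation": [0,0,0]},{"hand": 0.026,"travel": [0,0,0],"rotation": [0,0,0]},{"hand": 0.026,"travel": [0,0,0],"rotation": [0,0,0]}])

```text
time: 41.4
tool_pos: [0.5294, -0.4477, 0.362]
ee_rot: [-0.03, 1.0, 0.001, -0.001]
ft_force: [0.1, -0.2, -0.0]
gripper_width: 0.0259
grasp_force: 0.0
```

```bash
python3 -c "
from h import *
chain([(.530,-.449,.287,93.8)])"
```

```text
t 41.4 at [ 0.5294 -0.4477  0.362 ] w 0.0259 F [ 0.1 -0.2 -0. ]
  travel [-0.0007, -0.0015, 0.075] rot [0.1, -0.1, -0.4] rows 1.2
```

Request:
servo_tool(plan=[{"hand": 0.026,"travel": [0,-0.002,0.02],"rotation": [0,0,0]},{"hand": 0.026,"travel": [0,-0.002,0.045],"rotation": [0,0,0]},{"hand": 0.026,"travel": [0,-0.002,0.065],"rotation": [0,0,0]},{"hand": 0.026,"travel": [0,-0.002,0.075],"rotation": [0,0,0]},{"hand": 0.026,"travel": [0,-0.002,0.075],"rotation": [0,0,0]}], force=30)

```text
time: 42.02
tool_pos: [0.529, -0.4498, 0.2857]
ee_rot: [-0.029, 1.0, 0.001, -0.002]
ft_force: [0.4, -0.1, 0.7]
gripper_width: 0.0256
grasp_force: 0.0
```

Request:
servo_tool(plan=[{"hand": 0.0,"travel": [0,0,0],"rotation": [0,0,0]},{"hand": 0.0,"travel": [0,0,0],"rotation": [0,0,0]},{"hand": 0.0,"travel": [0,0,0],"rotation": [0,0,0]},{"hand": 0.0,"travel": [0,0,0],"rotation": [0,0,0]}])

```text
time: 42.52
tool_pos: [0.5291, -0.4492, 0.2872]
ee_rot: [-0.03, 1.0, 0.002, -0.002]
ft_force: [-1.2, 4.8, 1.1]
gripper_width: 0.0098
grasp_force: 29.5
```

Run:
```python
from h import *
s=sense();print(s["tool_pos"].round(4),s["gripper_width"],s["ft_force"].round(1))
g=lambda a:np.array([-228*np.cos(a)+42*np.sin(a),228*np.sin(a)+42*np.cos(a)])
A=np.radians([100.3,95,88,80,70,60,48,36,24,12,4,0]);g0=g(A[0])
for a in A: e=g(a)-g0;print(round(np.degrees(a)),"tool y %.1f z %.1f"%(-e[0],-e[1]))
```

```text
[ 0.5291 -0.4492  0.2872] 0.009825726637236642 [-1.2  4.8  1.1]
100 tool y -0.0 z -0.0
95 tool y 20.4 z -6.7
88 tool y 48.1 z -12.5
80 tool y 80.3 z -15.0
70 tool y 120.6 z -11.8
60 tool y 159.7 z -1.6
48 tool y 203.4 z 19.3
36 tool y 241.9 z 48.8
24 tool y 273.3 z 85.7
12 tool y 296.4 z 128.3
4 tool y 306.6 z 159.0
0 tool y 310.1 z 174.8
```

Request:
servo_tool(plan=[{"hand": 0,"travel": [0,0.02,-0.0065],"rotation": [0,0,0]},{"hand": 0,"travel": [0,0.048,-0.0125],"rotation": [0,0,0]},{"hand": 0,"travel": [0,0.08,-0.015],"rotation": [0,0,0]},{"hand": 0,"travel": [0,0.1205,-0.012],"rotation": [0,0,0]},{"hand": 0,"travel": [0,0.1595,-0.0015],"rotation": [0,0,0]}])

```text
time: 43.15
tool_pos: [0.5188, -0.2898, 0.2899]
ee_rot: [-0.029, 1.0, 0.0, -0.001]
ft_force: [0.1, -1.3, -0.7]
gripper_width: 0.0096
grasp_force: 29.7
```

Request:
servo_tool(plan=[{"hand": 0,"travel": [0,0.044,0.021],"rotation": [0,0,0]},{"hand": 0,"travel": [0,0.082,0.05],"rotation": [0,0,0]},{"hand": 0,"travel": [0,0.114,0.087],"rotation": [0,0,0]},{"hand": 0,"travel": [0,0.137,0.13],"rotation": [0,0,0]},{"hand": 0,"travel": [0,0.147,0.16],"rotation": [0,0,0]}])

```text
time: 43.78
tool_pos: [0.5096, -0.1423, 0.127]
ee_rot: [-0.03, 1.0, 0.001, -0.002]
ft_force: [0.2, -5.8, -2.5]
gripper_width: 0.0095
grasp_force: 30.2
```

Request:
servo_tool(plan=[{"hand": 0,"travel": [0,0.002,0.01],"rotation": [0,0,0]},{"hand": 0,"travel": [0,0.003,0.016],"rotation": [0,0,0]},{"hand": 0,"travel": [0,0.003,0.016],"rotation": [0,0,0]}])

```text
time: 44.15
tool_pos: [0.5095, -0.1399, 0.1146]
ee_rot: [-0.029, 1.0, 0.002, -0.002]
ft_force: [-9.9, 8.5, 8.2]
gripper_width: 0.0097
grasp_force: 31.3
```

Request:
servo_tool(plan=[{"hand": 0,"travel": [0,0,0],"rotation": [0,0,0]},{"hand": 0.045,"travel": [0,0,0],"rotation": [0,0,0]},{"hand": 0.045,"travel": [0,0,0],"rotation": [0,0,0]},{"hand": 0.045,"travel": [0,0,-0.04],"rotation": [0,0,0]},{"hand": 0.045,"travel": [0,0,-0.1],"rotation": [0,0,0]}])

```text
time: 44.78
tool_pos: [0.5098, -0.1411, 0.2119]
ee_rot: [-0.029, 1.0, 0.001, -0.004]
ft_force: [1.5, -0.1, 0.1]
gripper_width: 0.045
grasp_force: 0.0
```

Request:
servo_tool(plan=[{"hand": 0.045,"travel": [0.04,-0.04,-0.03],"rotation": [0,0,0]},{"hand": 0.045,"travel": [0.06,-0.1,-0.04],"rotation": [0,0,0]},{"hand": 0.045,"travel": [0.08,-0.16,-0.05],"rotation": [0,0,0]},{"hand": 0.045,"travel": [0.1,-0.22,-0.05],"rotation": [0,0,0]},{"hand": 0.045,"travel": [0.12,-0.28,-0.05],"rotation": [0,0,0]}])

```text
time: 45.4
tool_pos: [0.4081, -0.4242, 0.2628]
ee_rot: [-0.029, 1.0, 0.001, -0.001]
ft_force: [0.8, -0.1, -0.2]
gripper_width: 0.0446
grasp_force: 0.0
```

Request:
servo_tool(plan=[{"hand": 0.045,"travel": [0.04,-0.04,0],"rotation": [0,0,0]},{"hand": 0.045,"travel": [0.08,-0.08,0],"rotation": [0,0,0]},{"hand": 0.045,"travel": [0.1,-0.12,0],"rotation": [0,0,0]},{"hand": 0.045,"travel": [0.1,-0.12,0],"rotation": [0,0,0]}])

```text
time: 45.9
tool_pos: [0.314, -0.5499, 0.2611]
ee_rot: [-0.027, 1.0, 0.002, -0.003]
ft_force: [0.9, 0.5, -0.2]
gripper_width: 0.0449
grasp_force: 0.0
```

Run:
```python
from h import *
p,d=shot("top",11);q,e=shot("side",11)
cv2.imwrite("pics/e11.png",np.hstack([p[120:300,130:430],q[110:290,140:440]])[:,:,::-1])
for n,b in dict(s0=(.4,.547,-.02,.072),s2=(.479,.63,.132,.23),s1=(.543,.65,0,.136),s3=(.40,.486,.069,.22)).items():
    print(n,end=" ");faces("top",d,.066,.092,.079,b,60)
for n,dd in(("top",d),("side",e)):
    W=cloud(n,dd);m=(W[...,2]>.07)&(W[...,2]<.1)&(W[...,0]>.41)&(W[...,0]<.62)&(W[...,1]>-.34)&(W[...,1]<-.18)
    X=W[m];c=np.linalg.lstsq(np.c_[X[:,:2]-[.517,-.246],np.ones(len(X))],X[:,2],rcond=None)[0];print("lid plane",c.round(4),m.sum())
chain([])
```

```text
s0 top px 567 rect c [489.6  41.6] size [ 60.3 111.1] ang 89.6 mean [488.5  43.6] z 0.0794
s2 top px 545 rect c [537.4 161.5] size [110.6  56.2] ang 5.0 mean [537.3 161.7] z 0.0792
s1 top px 569 rect c [574.5  76.5] size [ 62.1 110.9] ang 1.5 mean [573.5  75.4] z 0.0791
s3 top px 571 rect c [455.  125.6] size [107.5  60.3] ang 89.5 mean [456.6 126.8] z 0.0792
lid plane [0.0001 0.     0.089 ] 3014
lid plane [-0.0007 -0.0004  0.0881] 1403
t 46.0 at [ 0.3157 -0.548   0.2618] w 0.0452 F [ 0.3 -0.3  0.3]
```

View pics/e11.png

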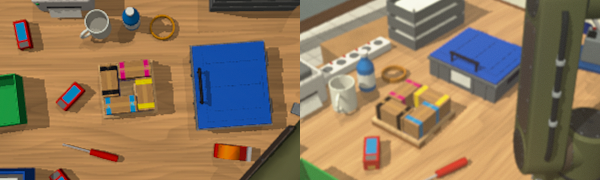

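The lid is flat shut and the cartons sit in the pinwheel. One precise check of each carton from its coloured bands before handing in.

Run:
```python
from h import *
p,d=load("top",11);W=cloud("top",d);H=hsv(p);h,s,v=H[...,0],H[...,1],H[...,2]
inb=(W[...,2]>.066)&(W[...,2]<.092)&(W[...,0]>.4)&(W[...,0]<.63)&(W[...,1]>0)&(W[...,1]<.22)
for k,m in dict(yel=(h>22)&(h<35)&(s>170),blk=(v<50),mag=(h>145)&(h<178)&(s>120),cyan=(h>90)&(h<105)&(s>120)).items():
    uv=np.argwhere(m&inb)[:,::-1];X=ray("top",uv,.079)[:,:2]*1000
    c=X.mean(0);w=np.linalg.svd(X-c)[2][0];t=(X-c)@w;b=X[t>0].mean(0)-X[t<0].mean(0)
    mid=(X[t>0].mean(0)+X[t<0].mean(0))/2;print(k,len(X),"centre",mid.round(1),"ang",round(float(np.degrees(np.arctan2(b[1],b[0]))),1))
```

```text
yel 173 centre [490.1  43. ] ang -175.2
blk 118 centre [536.9 160.1] ang -174.0
mag 132 centre [573.8  78.7] ang 96.0
cyan 107 centre [454.5 125.8] ang 94.8
```

Every carton is within about 2 mm and 1° of its outline centre.

```bash
python3 -c "
from station import *
print(job_done())"
```

```text
the job is handed in; nothing more can be done
None
```

The job is done and handed in at about 46 s: the four cartons are flat in the pinwheel (within about 2 mm and 1° by the top camera), the one spent cartridge found on the bench (cyan) is in the case, and the lid is closed.

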